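# Hang the paint kettle on the sprung twin hook of the drip stand

## Task

Swing the kettle's flat-lying wire bail upright while the kettle stays standing on the table, then carry the kettle by its bail to the drip stand. Still holding the bail, press it down past the orange sprung keeper into both hooks, so that the keeper springs shut above it, and leave the kettle hanging upright and still. Do not tip the kettle over or shove the other things on the table.

Things in the scene. Friction and masses are not known exactly. Their poses are not given: they have to be found in the camera images.
- kettle: Aluminium paint kettle, open, empty, 88 mm high, 104 mm across the rim, 0.4 to 0.7 kg. Origin: centre of its underside; z up its axis. The bail's pivot axis runs along y, 80 mm above the origin (ears at y = +-62 mm). The flat bail lies out over the kettle's +x side.
- bail (a joint): Hinge of the kettle's bail, rad: 0 level toward the kettle's +x, 1.57 upright, stop at 2.0. Starts at 0 to 0.25. Let go, it stays if near upright, else falls flat. The sleeve turns (and rolls some mm along the fingers) in a light pinch of 3 to 6 N; a hard grip locks it. Pushing the bail toward its pivots jams it and tips the kettle: keep a slight pull along it. Press the keeper with a hard grip.
- bail_mid (a point): Middle of the bail's straight top, on the centre line of its black sleeve (9 mm thick, 44 mm long), 100 mm from the pivot axis. The top is straight along the kettle's y over 90 mm; beyond the sleeve it is bare 6 mm wire. Flat, the sleeve lies 45 mm outside the rim; upright it is 180 mm above the kettle's foot and 92 mm above its rim. x points away from the pivots.
- stand: Fixed drip stand, base 185 x 160 x 12 mm, post 105 mm behind the origin (+x), two J-hooks of 9 mm rod at y = +-33 mm, open upward, tips toward -x. Origin: on the table below the hook seat. The 57 mm between the hooks is free for fingers, back to the keeper's crossbar 74 mm behind the seat. Top at 274 mm. Bring the bail in from the front (-x), so that the hooks enter between bail and rim.
- hook_seat (a point): Where the bail's wire centre rests, midway between the hooks, 220 mm up; axes as the stand's. From it: hooks' underside 12 mm down; keeper 38 mm up; tips' inner faces at x = -12.5 mm there, tips end at x = -26 mm, 54 mm up; shanks and keeper hinge at x = +24 mm. The wire clears the tips from 57 mm up, goes down between tips and shanks, best at x = -6 mm, and slips past the keeper about 12 mm up.
- keeper (a joint): Hinge of the orange sprung keeper (two 5 mm rods on one yoke, one over each hook mouth), rad: 0 shut (level), grows as its free ends are pushed down, stop at 1.0. Its spring shuts it: pressing near the ends takes about 4 N at first, 10 to 20 N (with friction) when the bail slips by at about 0.75 rad; the kettle's weight alone does not get by.
- keeper_tip (a point): Point midway between the free ends of the keeper's two rods, 32 mm from its hinge.
- tape: Bystander: roll of masking tape lying flat, 104 mm across, 25 mm high. Origin: centre of the underside.
- red_bottle: Bystander: white bottle with red cap, 48 mm across, 114 mm high. Origin: centre of the underside.
- cup: Bystander: pale mixing cup, 69 mm across, 70 mm high. Origin: centre of the underside.
- filter: Bystander: round white filter cartridge, 76 mm across, 35 mm high. Origin: centre of the underside.

How it is judged:
By the outcome, as a careful person would: the job done as asked, in the order asked, and still so for the second after the job is handed in, with the robot touching nothing.
It also fails if it takes over 72 s, if anything falls off the work surface, if the arm or the gripper's body presses on something with over 40 N, if the wrist force passes 120 N, or if a joint passes its speed limit or range.

## Robot

A 7-joint arm with a two-finger parallel gripper is mounted at the origin on the work surface; the furniture and walls round the work are solid. World frame = base frame: x ahead of the robot, y to its left, z up, the work surface at z = 0. Lengths are in m, angles in rad, forces in N, time in s.
With the tool pointing down it reaches from about 0.4 to 0.85 m from the base axis. Payload 10.4 kg.
Tool frame: the origin (TCP) lies between the finger pads; the fingertips stand tips_ahead ahead of it and the grasp point (between the pads) lies 11 mm behind it (tips_ahead is the distance from the TCP to the fingertips, in m); z points along the fingers, x is the direction in which the jaws open and shut, and the axes are right-handed (so a half turn about z gives the same grasp; the last joint's range is limited). The gripper opens to 87 mm and grips with 3 to 60 N. Pads are 19 mm wide; open, the fingers measure 117 mm over their backs; the gripper's body (75 mm by 190 mm) begins 51 mm behind the grasp point.
Start: joints at [1.166, 0.332, -0.065, 1.46, 0.022, 1.35, -0.088], TCP at [0.233, -0.58, 0.231] pointing down, gripper open.
Joint ranges: [-2.6, 2.6], [-0.5, 2.12], [-1.47, 1.34], [0.16, 2.42], [-1.27, 4.41], [0.06, 2.06], [-2.6, 2.6]. Speed limits (rad/s): [2.22, 2.22, 2.79, 2.79, 3.14, 3.14, 3.14].

## Interface

Orientations are given as a unit quaternion [x, y, z, w].
In Python, from bench import read_state, camera, close_job, tips_ahead gives the robot as it stands.
- The arm moves only by the tool arm_command, never from a script. Its argument "commands" is a list that holds one entry, the list of rows, each a list of 7 numbers: the turn, a rotation vector about the tool's x, y, z in rad, then the shift along the tool's x, y, z in m, then the opening in per cent of the stroke, from 0 (shut) to 100 (fully open). In form: [[[rx, ry, rz, x, y, z, claw], ...]]. A call has 1 to 20 rows; each row shifts and turns the commanded pose from where the row before left it, along the tool's axes as they then stand; what a row does not reach is not made up. A row lasts 1/8 s, in which the tool goes at most 62.5 mm and 10.7 degrees, less where a joint would pass 70% of its speed; a pose out of reach is approached as far as the arm can. A call with a gripper value outside its range is refused whole. The fingers move at their own pace and stop on an object; "newtons" is the grip in N (left out, the last holds). Time passes only in rows, so rows that do not move let the fingers close. It gives the time, the measured TCP pose, the force and the opening at its end, in the units of the state.
- read_state(): the state, without advancing time (a new reading comes with each control period).
- camera(name): name is "scene" or "top" or "wrist"; returns a dict with "frame" (420x560x3 uint8, red, green, blue), "vfov" (degrees; the focal length in pixels is half the picture's height over the tangent of half this angle, whatever the lens; pixels are square), "cx", "cy" (the principal point, pixels), "R" (3x3) and "t" (3): a world point X has camera coordinates R X + t. Camera axes: x right, y down, z forward; pixel columns grow to the right and rows downward; lengths in m; the calibration is good to about 2 mm. The wrist camera is an equidistant fisheye: a pixel r from the principal point sees the ray r / f radians off the axis. A picture is of the moment at which its call begins. There is no depth.
- close_job(): hands the job in, once; it reports no verdict.
The state is a dict: "time": time; "joint_positions": joint angles; "joint_vel": joint speeds; "joint_torque": joint torques, N m; "ee_pos": TCP position; "eef_rot": TCP orientation; "ft_force": force on the tool from outside, world axes, zero at the start; "torque": the same for the moment, N m; "width": finger opening in m.
Only numpy, scipy, OpenCV 4.12 (cv2) and the standard library are available. Lean on these libraries where they do the work, as an engineer would, in place of code of your own. Each camera call takes 0.05 s, during which the arm holds its last target.

## Working session

There is one attempt and no reset: what is moved stays moved. The work goes in short steps, Python scripts to look and compute and a tool call to move; the robot and the scene stay as the last step left them, time stands still between calls to the robot, and variables do not carry over. Pictures are saved under pics/ and viewed, and the job is handed in when it is done.

Besides the shell and the picture viewer there is one more tool, called as name([rows], argument=value, ...), one row to a line, values as JSON. arm_command: Moves the arm, as the interface text tells. Its arguments: {"type":"object","properties":{"commands":{"type":"array"},"newtons":{"type":"number"}},"required":["commands"]}

```bash
ls; mkdir -p pics
python3 - <<'E'
from bench import read_state, camera, tips_ahead
import cv2, pickle
print(read_state(), tips_ahead)
d={}
for n in ["scene","top","wrist"]:
    c=camera(n); d[n]=c
    cv2.imwrite(f"pics/{n}0.png",c["frame"][:,:,::-1])
    print(n,c["vfov"],c["cx"],c["cy"],c["R"],c["t"])
pickle.dump(d,open("c0.pkl","wb"))
E
```

```text
pics
{'time': 0.0, 'joint_positions': array([ 1.1663903 ,  0.33285688, -0.06470027,  1.46097442,  0.02155042,
        1.34989304, -0.08849061]), 'joint_vel': array([ 6.53976038e-04, -2.26842263e-04, -2.75859164e-03, -8.09676397e-04,
       -1.33378194e-03,  1.40356754e-03,  8.36820918e-05]), 'joint_torque': array([ 2.34630534e-04, -6.23254251e+01,  2.45241757e-02, -3.89899850e+01,
       -6.15145639e-02,  3.97685997e-02,  1.02065449e-04]), 'ee_pos': array([ 0.23273733, -0.57962932,  0.22974748]), 'eef_rot': array([ 8.28436874e-01, -5.60081983e-01, -6.01536508e-04, -3.94719627e-04]), 'ft_force': array([-0.73743697, -0.26966244, -0.26630242]), 'torque': array([-0.01525071, -0.01583477,  0.02767736]), 'width': 0.08711168194697412} 0.008
scene 51.284886578969044 287.4160098057502 214.38736407059216 [[ 0.86105062 -0.50825685 -0.01633442]
 [-0.32616054 -0.52734253 -0.78455667]
 [ 0.39014246  0.68087064 -0.61984193]] [-0.38967601  0.27508218  1.56764286]
top 45.71665473587978 271.0674170237314 210.44621174282756 [[ 0.01206704 -0.99977039 -0.01770761]
 [-0.99343276 -0.00997173 -0.1139821 ]
 [ 0.11377935  0.01896675 -0.99332498]] [0.0176022 0.4600847 1.5813407]
wrist 65.70646984690485 283.25507061867614 210.44854144800163 [[ 3.71978616e-01 -9.28241053e-01  6.75717061e-04]
 [-8.98850015e-01 -3.60018677e-01  2.49910388e-01]
 [-2.31733811e-01 -9.35686884e-02 -9.68268734e-01]] [-0.62481289 -0.03021378  0.38940842]
```

View pics/scene0.png

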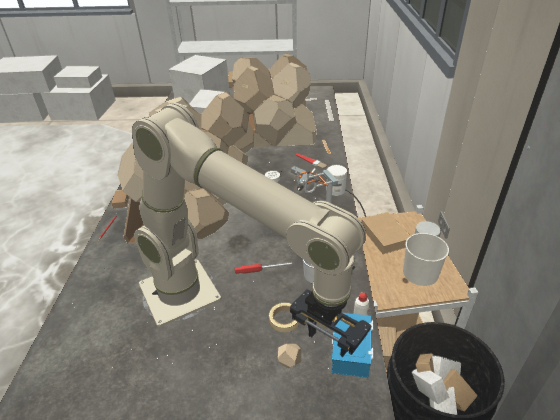

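View pics/top0.png

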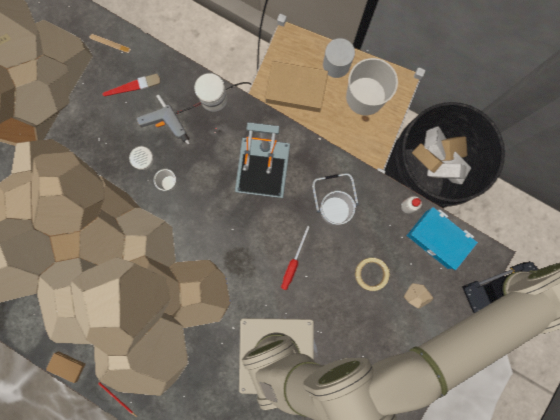

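View pics/wrist0.png

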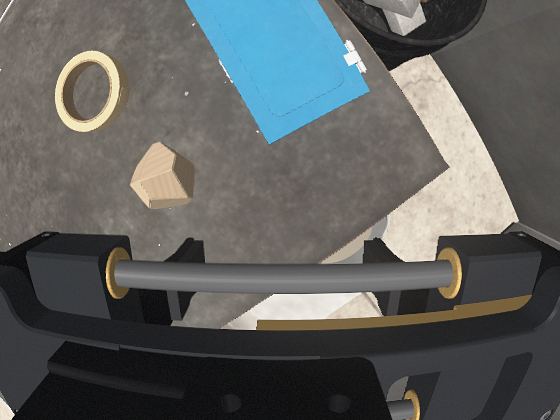

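The top view shows the kettle at about (337,208) with its bail towards the top of the picture and its sleeve at about (333,177). The stand is around (263,160). I'll zoom in on both.

Run:
```python
import pickle,cv2
d=pickle.load(open("c0.pkl","rb"))
f=d["top"]["frame"][:,:,::-1]
a=cv2.resize(f[160:235,300:375],None,fx=8,fy=8,interpolation=cv2.INTER_CUBIC)
cv2.imwrite("pics/top_kettle.png",a)
a=cv2.resize(f[115:205,225:300],None,fx=6.5,fy=6.5,interpolation=cv2.INTER_CUBIC)
cv2.imwrite("pics/top_stand.png",a)
f=d["scene"]["frame"][:,:,::-1]
```

```text
(no output)
```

View pics/top_kettle.png

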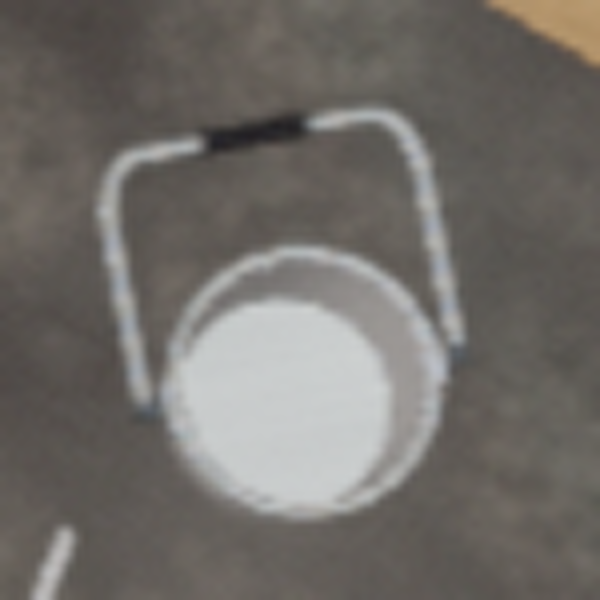

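View pics/top_stand.png

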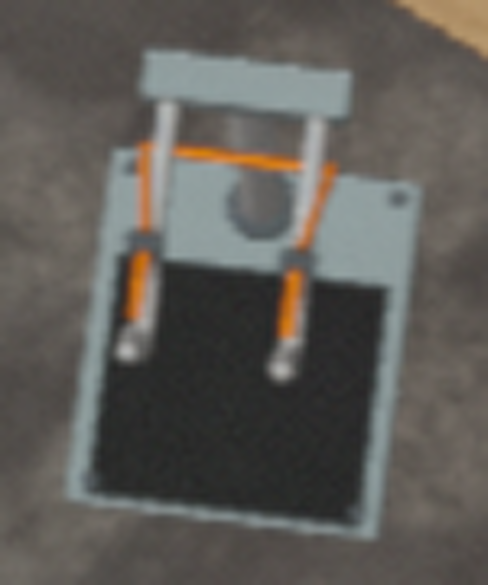

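```bash
cat > h.py <<'E'
import numpy as np, pickle, cv2
from scipy.optimize import least_squares
def proj(c,X):
    X=np.atleast_2d(X); p=X@c["R"].T+c["t"]; f=c["frame"].shape[0]/2/np.tan(np.radians(c["vfov"]/2))
    return np.stack([f*p[:,0]/p[:,2]+c["cx"], f*p[:,1]/p[:,2]+c["cy"]],1)
def projw(c,X):
    X=np.atleast_2d(X); p=X@c["R"].T+c["t"]; f=c["frame"].shape[0]/2/np.tan(np.radians(c["vfov"]/2))
    r=np.hypot(p[:,0],p[:,1]); th=np.arctan2(r,p[:,2]); return np.stack([f*th*p[:,0]/r+c["cx"],f*th*p[:,1]/r+c["cy"]],1)
def rz(a): return np.array([[np.cos(a),-np.sin(a),0],[np.sin(a),np.cos(a),0],[0,0,1]])
def up(p,s,ox,oy): return (np.array(p,float)+.5)/s-.5+[ox,oy]
def bailpt(a,y=0,L=.1): return np.array([L*np.cos(a),y,.08+L*np.sin(a)])
E
python3 - <<'E'
from h import *
d=pickle.load(open("c0.pkl","rb")); c=d["top"]
K=up([(147,408),(458,347),(205,140),(308,125)],8,300,160)
rim=up([(165,395),(447,378),(300,246),(305,518)],8,300,160)
def res(p):
    R=rz(p[2]); T=np.array([p[0],p[1],0])
    W=np.array([[0,.062,.08],[0,-.062,.08],bailpt(p[3],.022),bailpt(p[3],-.022)])
    r=proj(c,W@R.T+T)-K
    an=np.linspace(0,2*np.pi,361); ring=np.c_[.052*np.cos(an),.052*np.sin(an),.088+0*an]+T
    q=proj(c,ring)
    r2=[np.hypot(*(q-x).T).min() for x in rim]
    return np.r_[r.ravel(),r2]
s=least_squares(res,[.6,-.1,0,.1]); print("kettle",s.x,s.fun.round(2))
B=up([(115,150),(425,185),(378,538),(68,498)],6.5,225,115)
Tp=up([(130,348),(282,370)],6.5,225,115)
Kt=up([(135,318),(287,340)],6.5,225,115)
def res(p):
    R=rz(p[2]); T=np.array([p[0],p[1],0]); b=p[3]
    W=np.array([[b+.0925,.08,.012],[b+.0925,-.08,.012],[b-.0925,-.08,.012],[b-.0925,.08,.012],[-.024,.033,.272],[-.024,-.033,.272]])
    return (proj(c,W@R.T+T)-np.r_[B,Tp]).ravel()
s=least_squares(res,[.6,.1,0,.0]); print("stand",s.x,s.fun.round(2))
E
```

```text
kettle [ 0.46588419 -0.18514154  0.18815913  0.00489271] [-0.02  0.17  0.28  0.79 -0.64  0.23  0.29 -0.36  0.94  0.81  0.1   0.69]
stand [ 0.56798979  0.0573245  -0.11706824  0.03698948] [-0.06 -0.72  0.14 -0.24  0.31  0.44 -0.47  0.48 -0.13  0.22  0.19 -0.21]
```

```bash
cat >> h.py <<'E'
def ray(c,uv,fish=False):
    f=c["frame"].shape[0]/2/np.tan(np.radians(c["vfov"]/2)); x=(uv[0]-c["cx"])/f; y=(uv[1]-c["cy"])/f
    if fish:
        r=np.hypot(x,y); v=np.array([np.sin(r)*x/r,np.sin(r)*y/r,np.cos(r)])
    else: v=np.array([x,y,1.])
    v=c["R"].T@v; return -c["R"].T@c["t"], v/np.linalg.norm(v)
def tri(rs):
    A=np.zeros((3,3));b=np.zeros(3)
    for o,v in rs:
        P=np.eye(3)-np.outer(v,v);A+=P;b+=P@o
    X=np.linalg.solve(A,b); return X,[np.linalg.norm((np.eye(3)-np.outer(v,v))@(X-o)) for o,v in rs]
def atz(c,uv,z,fish=False):
    o,v=ray(c,uv,fish); return o+v*(z-o[2])/v[2]
E
python3 - <<'E'
from h import *
d=pickle.load(open("c0.pkl","rb"))
for a,b in [((385,162),(383,308)),((420,72),(473,293)),((408,202),(362,295))]:
    print(tri([ray(d["top"],a),ray(d["scene"],b)]))
f=d["scene"]["frame"][:,:,::-1]
cv2.imwrite("pics/scene_z.png",cv2.resize(f[150:380,280:480],None,fx=2.6,fy=2.6,interpolation=cv2.INTER_CUBIC))
E
```

```text
(array([ 0.64921434, -0.3736427 , -0.11362739]), [np.float64(0.003470801646747266), np.float64(0.003470801646747442)])
(array([ 0.97814063, -0.50175965, -0.10109597]), [np.float64(0.0006451232679209795), np.float64(0.0006451232679213044)])
(array([ 0.48987108, -0.40665793,  0.08265858]), [np.float64(0.006516755518926656), np.float64(0.006516755518926671)])
```

View pics/scene_z.png

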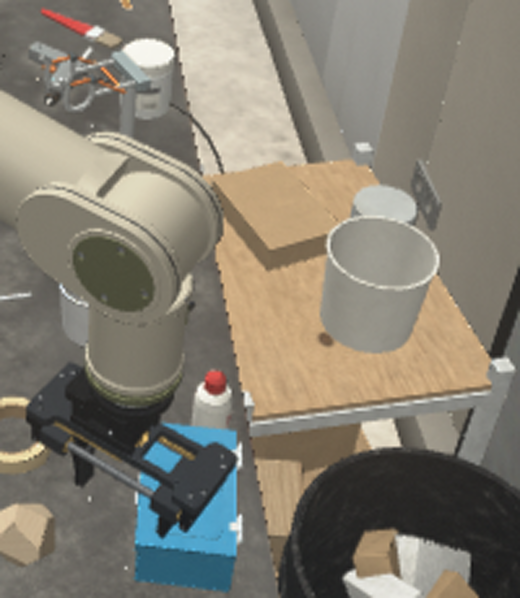

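arm_command([
  [[0, 0, 0, -0.0219, -0.0372, -0.0033, 100], [0, 0, 0, -0.0219, -0.0372, -0.0033, 100], [0, 0, 0, -0.0219, -0.0372, -0.0033, 100], [0, 0, 0, -0.0219, -0.0372, -0.0033, 100], [0, 0, 0, -0.0219, -0.0372, -0.0033, 100], [0, 0, 0, -0.0219, -0.0372, -0.0033, 100], [0, 0, 0, -0.0219, -0.0372, -0.0033, 100], [0, 0, 0, -0.0219, -0.0372, -0.0033, 100], [0, 0, 0, -0.0219, -0.0372, -0.0033, 100], [0, 0, 0, -0.0219, -0.0372, -0.0033, 100], [0, 0, 0, -0.0219, -0.0372, -0.0033, 100], [0, 0, 0, -0.0219, -0.0372, -0.0033, 100], [0, 0, -0.172, 0, 0, 0, 100], [0, 0, -0.172, 0, 0, 0, 100], [0, 0, -0.172, 0, 0, 0, 100], [0, 0, -0.172, 0, 0, 0, 100], [0, 0, -0.172, 0, 0, 0, 100], [0, 0, -0.172, 0, 0, 0, 100], [0, 0, -0.172, 0, 0, 0, 100], [0, 0, -0.172, 0, 0, 0, 100]],
])

```text
time: 2.65
ee_pos: [0.5491, -0.1698, 0.2699]
eef_rot: [0.995, 0.096, -0.0, -0.0]
ft_force: [-0.2, 0.4, -0.3]
width: 0.0871
```

```bash
cat >> h.py <<'E'
def snap(name,tag):
    from bench import camera
    c=camera(name); cv2.imwrite(f"pics/{tag}.png",c["frame"][:,:,::-1]); pickle.dump(c,open(f"{tag}.pkl","wb")); return c
def st():
    from bench import read_state
    from scipy.spatial.transform import Rotation as Ro
    s=read_state(); R=Ro.from_quat(s["eef_rot"]).as_matrix()
    print("t",s["time"],"p",s["ee_pos"].round(4),"R",R.round(4).tolist(),"F",s["ft_force"].round(1),"M",s["torque"].round(2),"w",round(s["width"],4)); return s,R
E
python3 - <<'E'
from h import *
s,R=st()
snap("top","top1"); c=snap("wrist","wr1")
cp=-c["R"].T@c["t"]; print("cam in tool",R.T@(cp-s["ee_pos"]), s["joint_positions"].round(3))
E
```

```text
t 2.65 p [ 0.5491 -0.1698  0.2699] R [[0.9815, 0.1914, -0.0005], [0.1914, -0.9815, 0.0001], [-0.0004, -0.0002, -1.0]] F [-0.2  0.4 -0.3] M [ 0.04 -0.18  0.  ] w 0.0871
cam in tool [-0.00107177 -0.06819107 -0.15516067] [ 0.694  0.252 -0.566  1.514  0.136  1.416  0.313]
```

View pics/wr1.png

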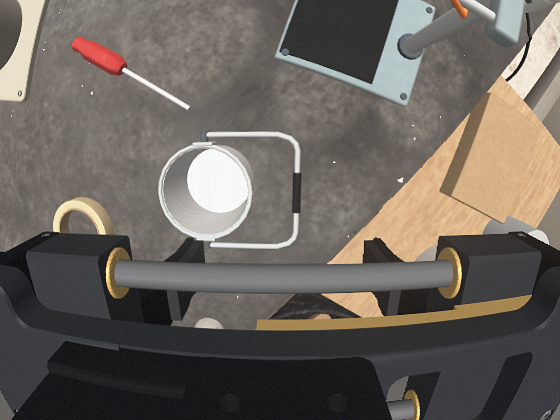

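The wrist picture shows the kettle at (205,190) and the sleeve at (297,193). The stand is at the top right. I'll zoom in to get exact pixels.

Run:
```python
from h import *
f=cv2.imread("pics/wr1.png")
cv2.imwrite("pics/wr1z.png",cv2.resize(f[120:260,150:310],None,fx=4,fy=4,interpolation=cv2.INTER_CUBIC))
f=cv2.imread("pics/top1.png")
cv2.imwrite("pics/top1z.png",cv2.resize(f[100:220,220:380],None,fx=4,fy=4,interpolation=cv2.INTER_CUBIC))
```

```text
(no output)
```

View pics/wr1z.png

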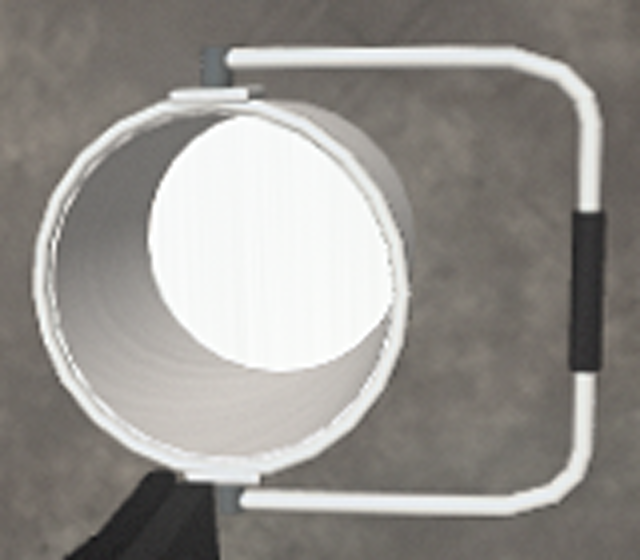

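View pics/top1z.png

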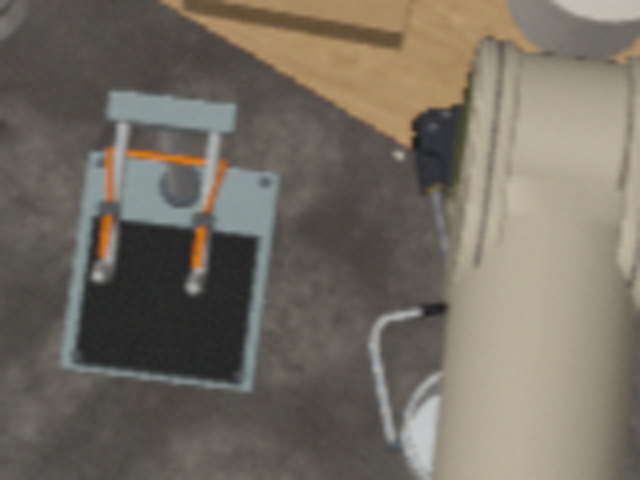

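Run:
```python
from h import *
d=pickle.load(open("c0.pkl","rb")); c=d["top"]; w=pickle.load(open("wr1.pkl","rb"))
K=up([(147,408),(458,347),(205,140),(308,125)],8,300,160)
rim=up([(165,395),(447,378),(300,246),(305,518)],8,300,160)
Kw=up([(216,57),(228,497),(588,211),(585,371)],4,150,120)
rimw=up([(33,285),(409,285)],4,150,120)
def res(p,ww=1):
    R=rz(p[2]); T=np.array([p[0],p[1],0])
    W=np.array([[0,.062,.08],[0,-.062,.08],bailpt(p[3],.022),bailpt(p[3],-.022)])@R.T+T
    an=np.linspace(0,2*np.pi,361); ring=np.c_[.052*np.cos(an),.052*np.sin(an),.088+0*an]+T
    q=proj(c,ring); qw=projw(w,ring)
    r2=[np.hypot(*(q-x).T).min() for x in rim]
    r3=[qw[:,0].min()-rimw[0,0],qw[:,0].max()-rimw[1,0]]
    return np.r_[(proj(c,W)-K).ravel(),r2,ww*(projw(w,W)-Kw).ravel(),ww*np.array(r3)]
for ww in (1,3):
    s=least_squares(res,[.466,-.185,.19,.1],args=(ww,)); print(ww,s.x,s.fun.round(2))
    print("sleeve",rz(s.x[2])@bailpt(s.x[3])+[s.x[0],s.x[1],0])
```

```text
1 [ 0.46407469 -0.18581211  0.18265047  0.05033818] [ 0.17  0.65  0.52  1.48 -0.12  0.51  0.86 -0.01  1.09  0.61  0.6   0.13
  0.39  0.01  0.94 -0.51  0.1  -0.26 -0.23  0.09  0.93 -0.75]
sleeve [ 0.5622867  -0.16767146  0.08503169]
3 [ 0.4639171  -0.18604006  0.17992076  0.03115691] [ 0.23  0.64  0.61  1.58 -0.03  0.62  0.95  0.13  1.16  0.54  0.66  0.14
  1.09  0.56  1.92 -1.09 -0.11 -0.22 -1.43  0.15  2.33 -2.8 ]
sleeve [ 0.56225514 -0.16815358  0.08311519]
```

arm_command([
  [[0, 0, 0.01, 0.0133, 0.0006, 0, 40], [0, 0, 0, 0, 0, 0.04, 40], [0, 0, 0, 0, 0, 0.04, 40], [0, 0, 0, 0, 0, 0.04, 40], [0, 0, 0, 0, 0, 0.01, 40], [0, 0, 0, 0, 0, 0, 40]],
])

```text
time: 3.5
ee_pos: [0.563, -0.1677, 0.1405]
eef_rot: [0.996, 0.088, 0.0, -0.0]
ft_force: [0.7, -1.1, -0.3]
width: 0.0375
```

Run:
```python
from h import *
s,R=st()
c=snap("wrist","wr2"); snap("scene","sc2")
print("tcp px",projw(c,s["ee_pos"]))
```

```text
t 3.5 p [ 0.563  -0.1677  0.1405] R [[0.9846, 0.1749, 0.0], [0.1749, -0.9846, 0.0003], [0.0001, -0.0003, -1.0]] F [ 0.7 -1.1 -0.3] M [ 0.01 -0.08  0.03] w 0.0375
tcp px [[284.07089173 262.32822617]]
```

View pics/wr2.png

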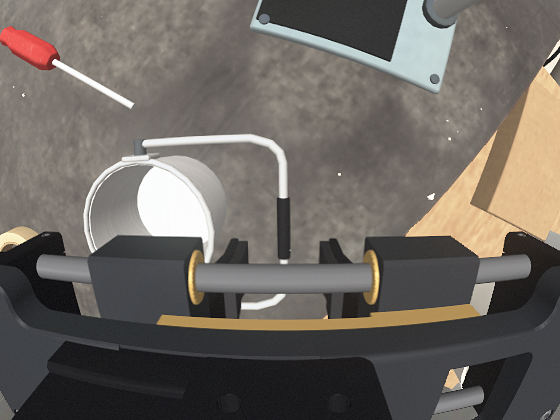

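View pics/sc2.png

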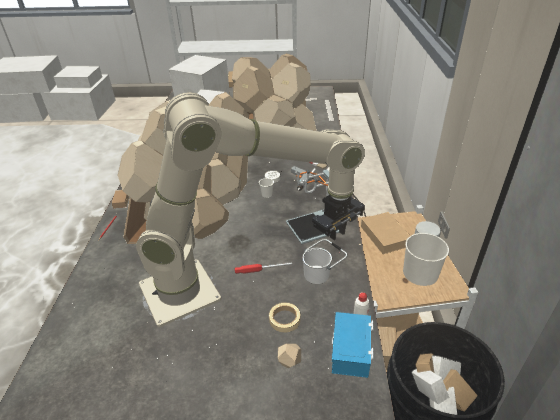

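Run:
```python
from h import *
f=cv2.imread("pics/wr2.png")
cv2.imwrite("pics/wr2z.png",cv2.resize(f[120:280,75:315],None,fx=3,fy=3,interpolation=cv2.INTER_CUBIC))
f=cv2.imread("pics/sc2.png")
cv2.imwrite("pics/sc2z.png",cv2.resize(f[225:295,290:360],None,fx=8,fy=8,interpolation=cv2.INTER_CUBIC))
```

```text
(no output)
```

View pics/wr2z.png

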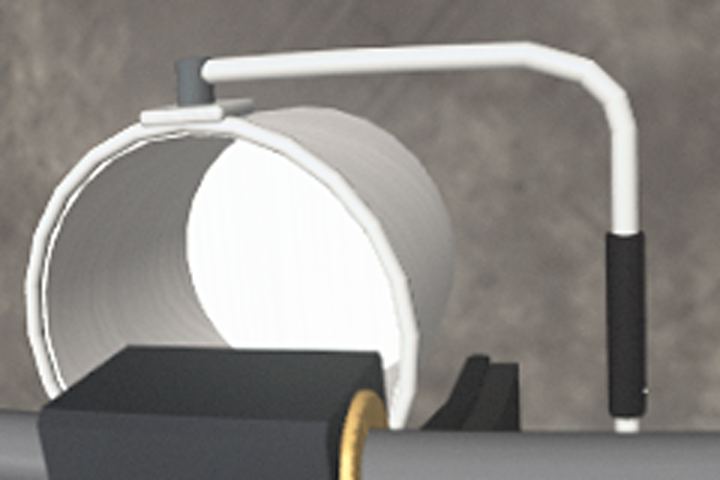

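View pics/sc2z.png

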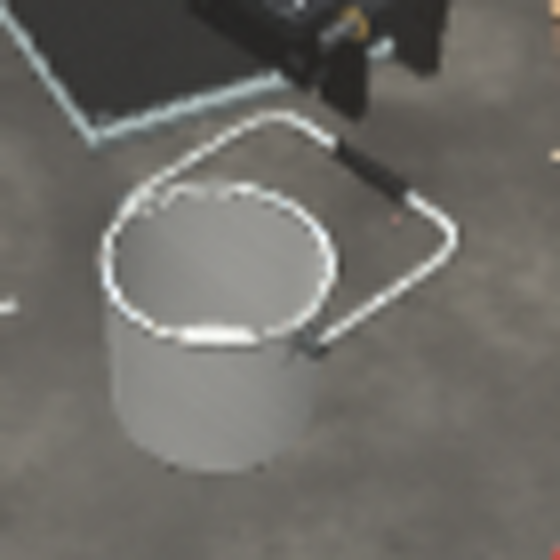

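Run:
```python
from h import *
d=pickle.load(open("c0.pkl","rb")); c=d["top"]; w=pickle.load(open("wr1.pkl","rb")); w2=pickle.load(open("wr2.pkl","rb")); sc=pickle.load(open("sc2.pkl","rb"))
t0=up([(205,140),(308,125)],8,300,160)
a1=up([(588,211),(585,371)],4,150,120); a2=up([(626,234),(627,414)],3,75,120); s2=up([(335,145),(405,190)],8,290,225)
for i in (0,1):
    print(tri([ray(w,a1[i],1),ray(w2,a2[i],1)]))
    print(tri([ray(w,a1[i],1),ray(w2,a2[i],1),ray(sc,s2[i]),ray(c,t0[i])]))
K=[(c,proj,up([(147,408),(458,347),(205,140),(308,125)],8,300,160),[0,1,2,3],1),
 (w,projw,up([(216,57),(228,497),(588,211),(585,371)],4,150,120),[0,1,2,3],1.5),
 (w2,projw,up([(188,72),(626,234),(627,414)],3,75,120),[0,2,3],1.5),
 (sc,proj,up([(318,342),(335,145),(405,190)],8,290,225),[1,2,3],1)]
def res(p):
    R=rz(p[2]); T=np.array([p[0],p[1],0])
    W=np.array([[0,.062,.08],[0,-.062,.08],bailpt(p[3],.022),bailpt(p[3],-.022)])@R.T+T
    return np.concatenate([(g*(P(cc,W[ix])-k)).ravel() for cc,P,k,ix,g in K])
s=least_squares(res,[.466,-.185,.19,.1],loss="soft_l1"); print(s.x,s.fun.round(1))
print("sleeve",rz(s.x[2])@bailpt(s.x[3])+[s.x[0],s.x[1],0])
```

```text
(array([ 0.55884585, -0.14718507,  0.07882103]), [np.float64(0.00018793580364504837), np.float64(0.0001879358036449318)])
(array([ 0.5591134 , -0.14659747,  0.08219172]), [np.float64(0.000682422532029081), np.float64(0.00023180516830437816), np.float64(0.00044846966106474494), np.float64(0.0013152826217593867)])
(array([ 0.56700895, -0.19066518,  0.0790359 ]), [np.float64(5.7050195432315294e-05), np.float64(5.705019543242521e-05)])
(array([ 0.56693062, -0.18873161,  0.08293288]), [np.float64(0.0009573569361753702), np.float64(0.0003983264825371832), np.float64(0.00103214898403929), np.float64(0.001879862465721046)])
[ 0.46423901 -0.18640574  0.1853229   0.02309365] [ 0.4  0.6  0.7  1.4 -0.1  0.6  0.9  0.1  0.4  0.9  1.7 -0.   0.1 -0.4
 -0.2 -0.4  4.2 -0.2 -0.9 -0.5 -0.4  0.5 -0.8  0.5 -0.1 -0.1 -0.2  0.3]
sleeve [ 0.56250049 -0.16798426  0.08230916]
```

arm_command([
  [[0, 0, -0.009, 0, 0, 0.025, 40], [0, 0, 0, 0, 0, 0.02, 40], [0, 0, 0, 0, 0, 0.0145, 40], [0, 0, 0, 0, 0, 0, 0], [0, 0, 0, 0, 0, 0, 0], [0, 0, 0, 0, 0, 0, 0], [0, 0, 0, 0, 0, 0, 0], [0, 0, 0, 0, 0, 0, 0]],
], newtons=5)

```text
time: 4.6
ee_pos: [0.5629, -0.168, 0.0812]
eef_rot: [0.996, 0.093, 0.001, 0.0]
ft_force: [0.8, 0.3, 2.6]
width: 0.0088
```

Run:
```python
from h import *
s,R=st()
c=snap("wrist","wr3"); snap("scene","sc3")
f=cv2.imread("pics/sc3.png")
cv2.imwrite("pics/sc3z.png",cv2.resize(f[205:295,285:375],None,fx=6,fy=6,interpolation=cv2.INTER_CUBIC))
```

```text
t 4.6 p [ 0.5629 -0.168   0.0812] R [[0.9828, 0.1849, 0.0012], [0.1849, -0.9828, -0.0004], [0.0011, 0.0006, -1.0]] F [0.8 0.3 2.6] M [ 0.07 -0.29  0.02] w 0.0088
```

View pics/wr3.png

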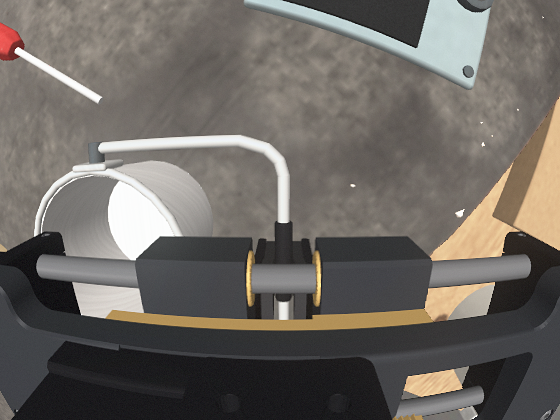

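View pics/sc3z.png

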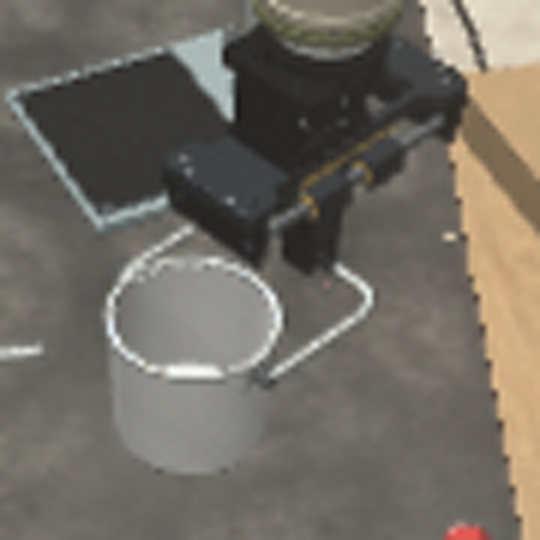

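Run:
```python
import numpy as np
a=np.linspace(.02,1.57,17); r=.100+.001*np.minimum(1,np.arange(17)/4)
x=r*np.cos(a); z=r*np.sin(a)
print(np.c_[a[1:],np.diff(x),-np.diff(z)].round(4))
```

```text
[[ 1.1690e-01 -4.0000e-04 -9.7000e-03]
 [ 2.1380e-01 -1.4000e-03 -9.6000e-03]
 [ 3.1060e-01 -2.3000e-03 -9.5000e-03]
 [ 4.0750e-01 -3.2000e-03 -9.2000e-03]
 [ 5.0440e-01 -4.3000e-03 -8.8000e-03]
 [ 6.0130e-01 -5.1000e-03 -8.3000e-03]
 [ 6.9810e-01 -5.9000e-03 -7.8000e-03]
 [ 7.9500e-01 -6.6000e-03 -7.2000e-03]
 [ 8.9190e-01 -7.3000e-03 -6.5000e-03]
 [ 9.8880e-01 -7.9000e-03 -5.8000e-03]
 [ 1.0856e+00 -8.4000e-03 -5.0000e-03]
 [ 1.1825e+00 -8.9000e-03 -4.1000e-03]
 [ 1.2794e+00 -9.2000e-03 -3.3000e-03]
 [ 1.3762e+00 -9.5000e-03 -2.4000e-03]
 [ 1.4731e+00 -9.7000e-03 -1.4000e-03]
 [ 1.5700e+00 -9.8000e-03 -5.0000e-04]]
```

arm_command([
  [[0, 0, 0, -0.0004, 0, -0.0097, 0], [0, 0, 0, -0.0014, 0, -0.0096, 0], [0, 0, 0, -0.0023, 0, -0.0095, 0], [0, 0, 0, -0.0032, 0, -0.0092, 0], [0, 0, 0, -0.0043, 0, -0.0088, 0]],
])

```text
time: 5.32
ee_pos: [0.551, -0.1701, 0.1283]
eef_rot: [0.996, 0.093, 0.0, 0.0]
ft_force: [3.6, 1.2, 1.5]
width: 0.009
```

Run:
```python
from h import *
s,R=st()
c=snap("wrist","wr4"); snap("scene","sc4")
f=cv2.imread("pics/sc4.png")
a=cv2.resize(f[205:295,285:375],None,fx=6,fy=6,interpolation=cv2.INTER_CUBIC)
cv2.imwrite("pics/sc4z.png",a)
```

```text
t 5.325 p [ 0.551  -0.1701  0.1283] R [[0.9827, 0.185, 0.0007], [0.185, -0.9827, -0.0002], [0.0007, 0.0003, -1.0]] F [3.6 1.2 1.5] M [ 0.14 -0.98  0.04] w 0.009
```

View pics/sc4z.png

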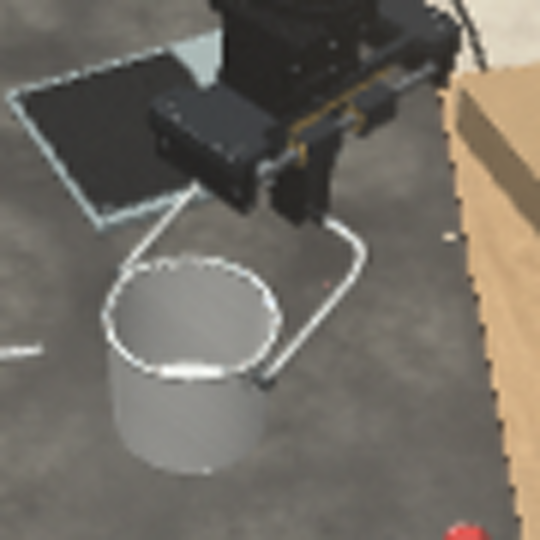

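View pics/wr4.png

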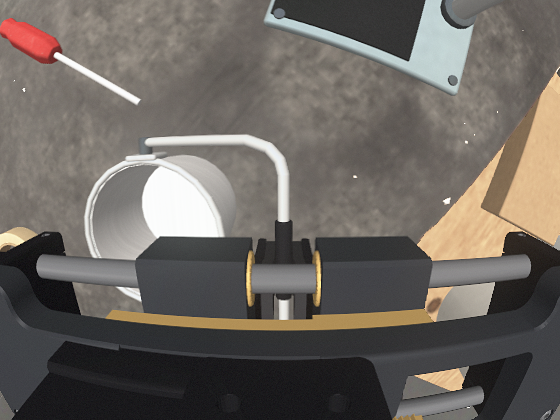

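arm_command([
  [[0, 0, 0, 0.002, 0, 0, 0]],
])

```text
time: 5.55
ee_pos: [0.5528, -0.1699, 0.1275]
eef_rot: [0.996, 0.093, -0.0, 0.0]
ft_force: [1.0, -0.7, 1.3]
width: 0.0086
```

Run:
```python
from h import *
s,R=st()
```

```text
t 5.55 p [ 0.5528 -0.1699  0.1275] R [[0.9828, 0.1846, -0.0003], [0.1846, -0.9828, -0.0004], [-0.0004, 0.0003, -1.0]] F [ 1.  -0.7  1.3] M [-0.17 -0.32 -0.  ] w 0.0086
```

arm_command([
  [[0, 0, 0, 0.001, 0, 0, 0], [0, 0, 0, -0.0048, 0, -0.0083, 0], [0, 0, 0, -0.0057, 0, -0.0078, 0], [0, 0, 0, -0.0065, 0, -0.0072, 0]],
])

```text
time: 6.05
ee_pos: [0.5372, -0.1725, 0.1517]
eef_rot: [0.996, 0.093, 0.0, 0.0]
ft_force: [2.6, 1.5, 2.2]
width: 0.0089
```

Run:
```python
from h import *
s,R=st()
snap("scene","sc5")
f=cv2.imread("pics/sc5.png")
a=cv2.resize(f[205:295,285:375],None,fx=6,fy=6,interpolation=cv2.INTER_CUBIC)
cv2.imwrite("pics/sc5z.png",a)
```

```text
t 6.05 p [ 0.5372 -0.1725  0.1517] R [[0.9827, 0.1851, 0.001], [0.1851, -0.9827, -0.0], [0.001, 0.0002, -1.0]] F [2.6 1.5 2.2] M [ 0.22 -0.69  0.02] w 0.0089
```

View pics/sc5z.png

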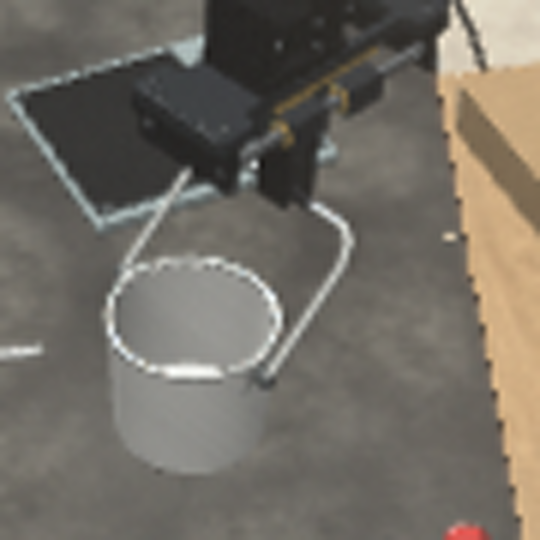

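arm_command([
  [[0, 0, 0, 0.002, 0, -0.0015, 0], [0, 0, 0, 0, 0, 0, 0]],
])

```text
time: 6.35
ee_pos: [0.5384, -0.1725, 0.1516]
eef_rot: [0.996, 0.093, -0.001, -0.0]
ft_force: [-1.8, 0.3, -2.6]
width: 0.0086
```

Run:
```python
from h import *
s,R=st()
c=snap("wrist","wr5")
```

```text
t 6.35 p [ 0.5384 -0.1725  0.1516] R [[0.9828, 0.1846, -0.0021], [0.1846, -0.9828, -0.0], [-0.002, -0.0004, -1.0]] F [-1.8  0.3 -2.6] M [-0.17  0.33  0.04] w 0.0086
```

View pics/wr5.png

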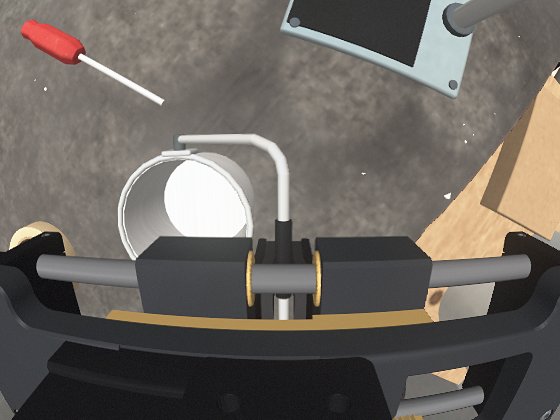

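arm_command([
  [[0, 0, 0, -0.0071, 0, -0.0071, 0], [0, 0, 0, -0.0078, 0, -0.0064, 0], [0, 0, 0, -0.0084, 0, -0.0056, 0], [0, 0, 0, -0.0089, 0, -0.0048, 0]],
])

```text
time: 6.9
ee_pos: [0.5071, -0.1783, 0.1768]
eef_rot: [0.996, 0.093, 0.0, 0.0]
ft_force: [-0.5, 0.5, -3.0]
width: 0.0088
```

Run:
```python
from h import *
s,R=st()
c=snap("wrist","wr6");snap("scene","sc6")
f=cv2.imread("pics/sc6.png")
a=cv2.resize(f[205:295,285:375],None,fx=6,fy=6,interpolation=cv2.INTER_CUBIC)
cv2.imwrite("pics/sc6z.png",a)
```

```text
t 6.9 p [ 0.5071 -0.1783  0.1768] R [[0.9827, 0.185, 0.0007], [0.185, -0.9827, -0.0002], [0.0006, 0.0004, -1.0]] F [-0.5  0.5 -3. ] M [ 0.01  0.01 -0.01] w 0.0088
```

View pics/sc6z.png

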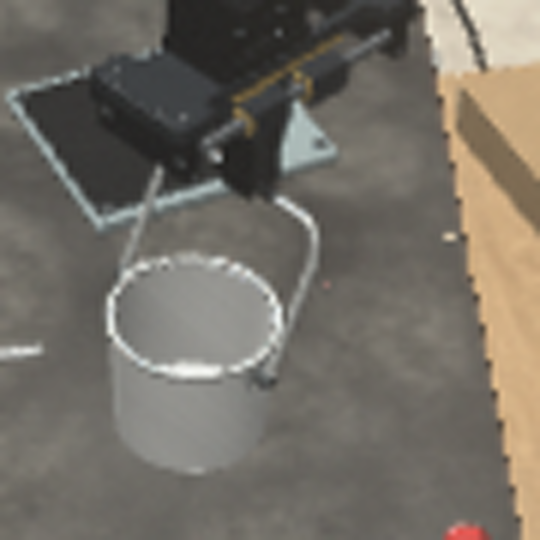

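arm_command([
  [[0, 0, 0, -0.0094, 0, -0.0031, 0], [0, 0, 0, -0.0097, 0, -0.0022, 0], [0, 0, 0, -0.0099, 0, -0.0012, 0], [0, 0, 0, -0.01, 0, -0.0002, 0], [0, 0, 0, 0, 0, 0, 0]],
])

```text
time: 7.62
ee_pos: [0.4689, -0.1856, 0.1839]
eef_rot: [0.996, 0.093, 0.001, 0.0]
ft_force: [-0.1, 1.6, 6.5]
width: 0.0085
```

Run:
```python
from h import *
s,R=st()
c=snap("wrist","wr7");snap("scene","sc7")
f=cv2.imread("pics/sc7.png")
a=cv2.resize(f[205:295,285:375],None,fx=6,fy=6,interpolation=cv2.INTER_CUBIC)
cv2.imwrite("pics/sc7z.png",a)
```

```text
t 7.625 p [ 0.4689 -0.1856  0.1839] R [[0.9828, 0.1845, 0.0012], [0.1845, -0.9828, -0.0008], [0.0011, 0.001, -1.0]] F [-0.1  1.6  6.5] M [ 0.32 -0.03 -0.03] w 0.0085
```

View pics/sc7z.png

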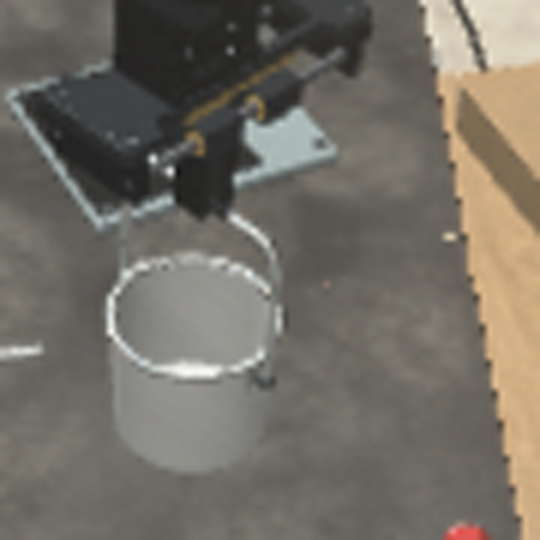

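View pics/wr7.png

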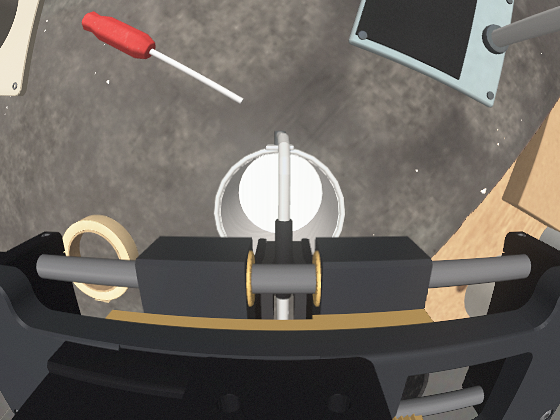

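arm_command([
  [[0, 0, 0, -0.0015, 0, -0.0025, 0], [0, 0, 0, -0.002, 0, 0, 0], [0, 0, 0, 0, 0, 0, 0]],
])

```text
time: 8.1
ee_pos: [0.465, -0.1861, 0.1847]
eef_rot: [0.996, 0.093, -0.001, -0.0]
ft_force: [0.8, -0.2, -6.4]
width: 0.0085
```

Run:
```python
from h import *
s,R=st()
```

```text
t 8.1 p [ 0.465  -0.1861  0.1847] R [[0.9828, 0.1846, -0.0013], [0.1846, -0.9828, 0.0003], [-0.0012, -0.0006, -1.0]] F [ 0.8 -0.2 -6.4] M [-0.02 -0.16 -0.02] w 0.0085
```

arm_command([
  [[0, 0, 0, 0, 0, 0.001, 0], [0, 0, 0, 0, 0, 0, 16], [0, 0, 0, 0, 0, 0, 16]],
])

```text
time: 8.48
ee_pos: [0.4662, -0.1862, 0.1848]
eef_rot: [0.996, 0.093, 0.0, 0.0]
ft_force: [-0.2, -0.6, 0.8]
width: 0.0135
```

Run:
```python
from h import *
s,R=st()
c=snap("wrist","wr8");snap("scene","sc8")
f=cv2.imread("pics/sc8.png")
a=cv2.resize(f[205:295,285:375],None,fx=6,fy=6,interpolation=cv2.INTER_CUBIC)
f=cv2.imread("pics/wr8.png")
b=cv2.resize(f[110:330,200:370],None,fx=3,fy=3,interpolation=cv2.INTER_CUBIC)
cv2.imwrite("pics/sc8z.png",a); cv2.imwrite("pics/wr8z.png",b)
```

```text
t 8.475 p [ 0.4662 -0.1862  0.1848] R [[0.9827, 0.185, 0.001], [0.185, -0.9827, -0.0004], [0.0009, 0.0006, -1.0]] F [-0.2 -0.6  0.8] M [-0.02 -0.13 -0.01] w 0.0135
```

View pics/sc8z.png

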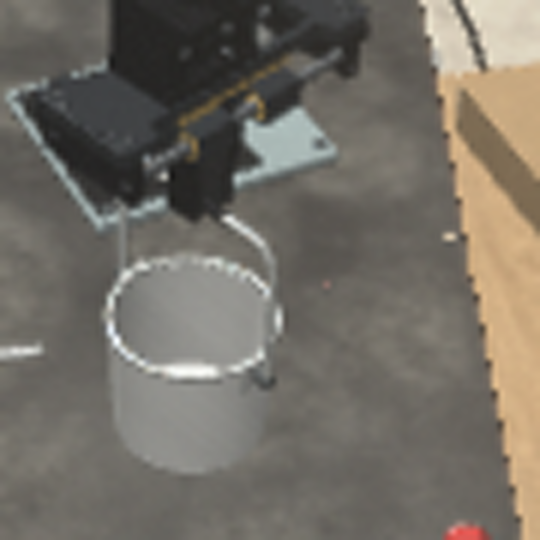

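View pics/wr8z.png

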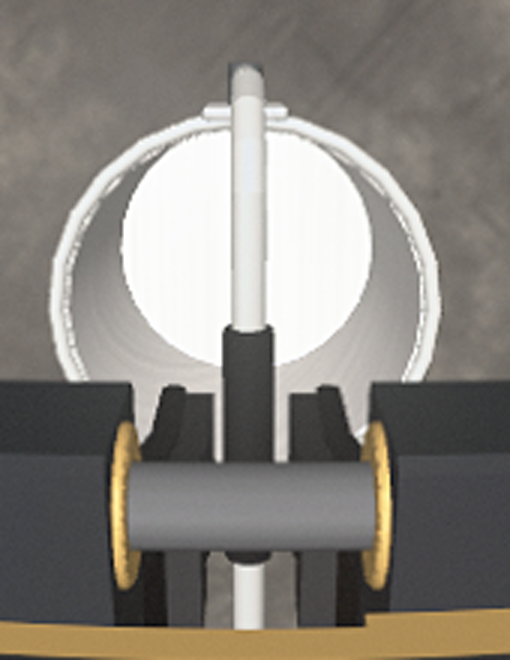

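arm_command([
  [[0, 0, 0, 0, 0, 0.0025, 16], [0, 0, 0, 0, 0, 0.0025, 16], [0, 0, 0, 0, 0, 0, 0], [0, 0, 0, 0, 0, 0, 0], [0, 0, 0, 0, 0, 0, 0]],
], newtons=50)

```text
time: 9.2
ee_pos: [0.4657, -0.186, 0.1791]
eef_rot: [0.996, 0.093, -0.0, -0.0]
ft_force: [0.1, -0.7, -3.4]
width: 0.0074
```

Run:
```python
from h import *
s,R=st()
```

```text
t 9.2 p [ 0.4657 -0.186   0.1791] R [[0.9828, 0.1849, -0.0003], [0.1849, -0.9828, 0.0001], [-0.0003, -0.0002, -1.0]] F [ 0.1 -0.7 -3.4] M [ 0.04 -0.27 -0.03] w 0.0074
```

arm_command([
  [[0, 0, 0, 0, 0, -0.005, 0], [0, 0, 0, 0, 0, -0.015, 0], [0, 0, 0, 0, 0, -0.02, 0], [0, 0, 0, 0, 0, -0.02, 0], [0, 0, 0, 0, 0, -0.02, 0], [0, 0, 0, 0, 0, -0.02, 0], [0, 0, 0, 0, 0, -0.009, 0], [0, 0, 0, 0, 0, 0, 0]],
])

```text
time: 10.2
ee_pos: [0.466, -0.1861, 0.2889]
eef_rot: [0.996, 0.093, 0.0, 0.0]
ft_force: [0.1, -0.1, -6.6]
width: 0.0076
```

Run:
```python
from h import *
s,R=st()
c=snap("wrist","wr9");snap("scene","sc9")
f=cv2.imread("pics/sc9.png")
a=cv2.resize(f[165:295,265:375],None,fx=4.5,fy=4.5,interpolation=cv2.INTER_CUBIC)
cv2.imwrite("pics/sc9z.png",a)
```

```text
t 10.2 p [ 0.466  -0.1861  0.2889] R [[0.9827, 0.185, 0.0009], [0.185, -0.9827, -0.0006], [0.0008, 0.0007, -1.0]] F [ 0.1 -0.1 -6.6] M [ 0.01 -0.15  0.  ] w 0.0076
```

View pics/sc9z.png

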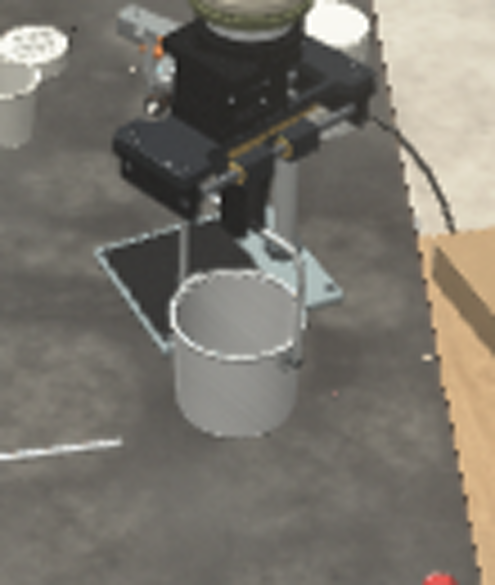

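View pics/wr9.png

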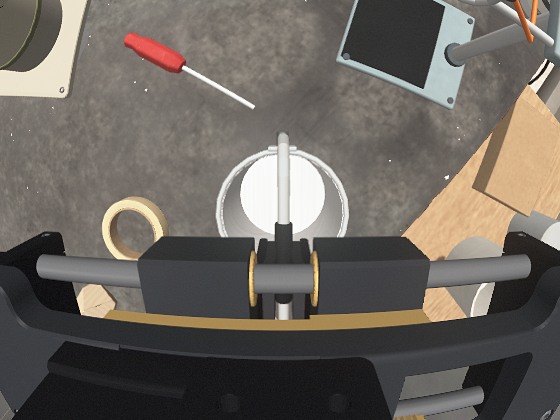

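arm_command([
  [[0, 0, 0, 0.0008, -0.008, 0, 0], [0, 0, 0, 0.0008, -0.014, 0, 0], [0, 0, 0, 0.0008, -0.02, 0, 0], [0, 0, 0, 0.0008, -0.02, 0, 0], [0, 0, 0, 0.0008, -0.02, 0, 0], [0, 0, 0, 0.0008, -0.02, 0, 0], [0, 0, 0, 0.0008, -0.02, 0, 0], [0, 0, 0, 0.0008, -0.02, 0, 0], [0, 0, 0, 0.0008, -0.02, 0, 0], [0, 0, 0, 0.0008, -0.02, 0, 0], [0, 0, 0, 0.0008, -0.02, 0, 0], [0, 0, 0, 0.0008, -0.02, 0, 0], [0, 0, 0, 0.0008, -0.018, 0, 0], [0, 0, 0, 0.0008, -0.014, 0, 0], [0, 0, 0, 0.0008, -0.0073, 0, 0], [0, 0, 0.04, 0, 0, 0, 0], [0, 0, 0.07, 0, 0, 0, 0], [0, 0, 0.08, 0, 0, 0, 0], [0, 0, 0.07, 0, 0, 0, 0], [0, 0, 0.042, 0, 0, 0, 0]],
])

```text
time: 12.8
ee_pos: [0.4294, 0.0726, 0.2883]
eef_rot: [0.998, -0.059, -0.0, 0.0]
ft_force: [0.6, 1.4, -6.3]
width: 0.0077
```

Run:
```python
from h import *
s,R=st()
c=snap("wrist","wr10");snap("scene","sc10"); snap("top","top10")
f=cv2.imread("pics/sc10.png")
a=cv2.resize(f[135:295,245:375],None,fx=4,fy=4,interpolation=cv2.INTER_CUBIC)
cv2.imwrite("pics/sc10z.png",a[:600])
f=cv2.imread("pics/top10.png")
a=cv2.resize(f[100:220,200:360],None,fx=5,fy=5,interpolation=cv2.INTER_CUBIC)
cv2.imwrite("pics/top10z.png",a[:600])
```

```text
t 12.8 p [0.4294 0.0726 0.2883] R [[0.993, -0.1184, -0.0001], [-0.1184, -0.993, -0.0001], [-0.0001, 0.0001, -1.0]] F [ 0.6  1.4 -6.3] M [-0.03 -0.1   0.02] w 0.0077
```

View pics/sc10z.png

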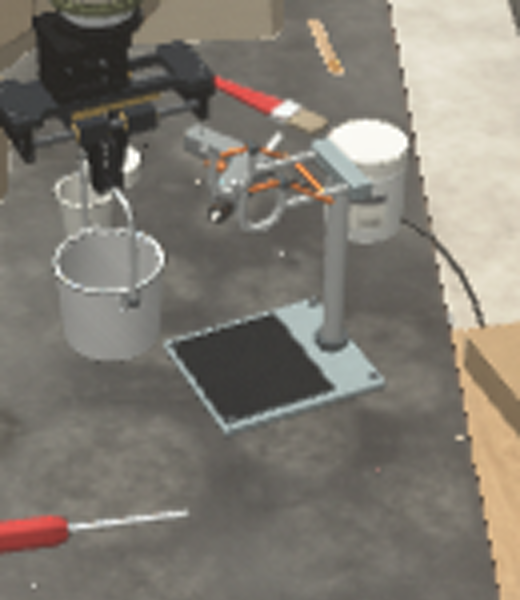

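View pics/wr10.png

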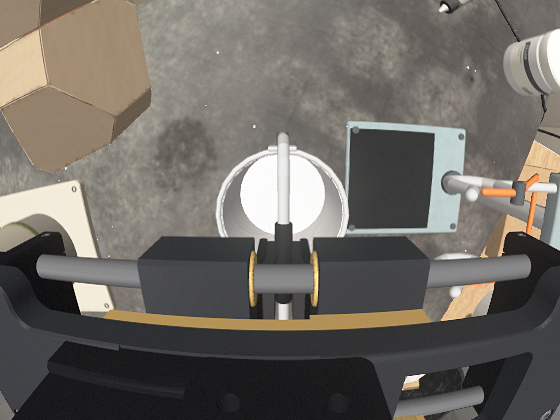

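View pics/top10z.png

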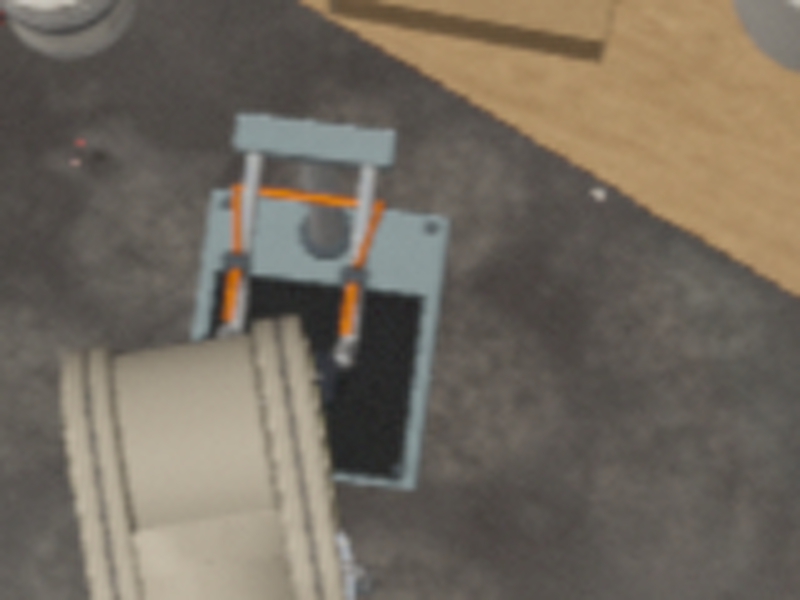

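Run:
```python
from h import *
f=cv2.imread("pics/wr10.png")
cv2.imwrite("pics/wr10z.png",cv2.resize(f[110:290,330:560],None,fx=3.4,fy=3.4,interpolation=cv2.INTER_CUBIC)[:600])
f=cv2.imread("pics/sc10.png")
cv2.imwrite("pics/sc10y.png",cv2.resize(f[160:250,280:345],None,fx=6.5,fy=6.5,interpolation=cv2.INTER_CUBIC))
```

```text
(no output)
```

View pics/wr10z.png

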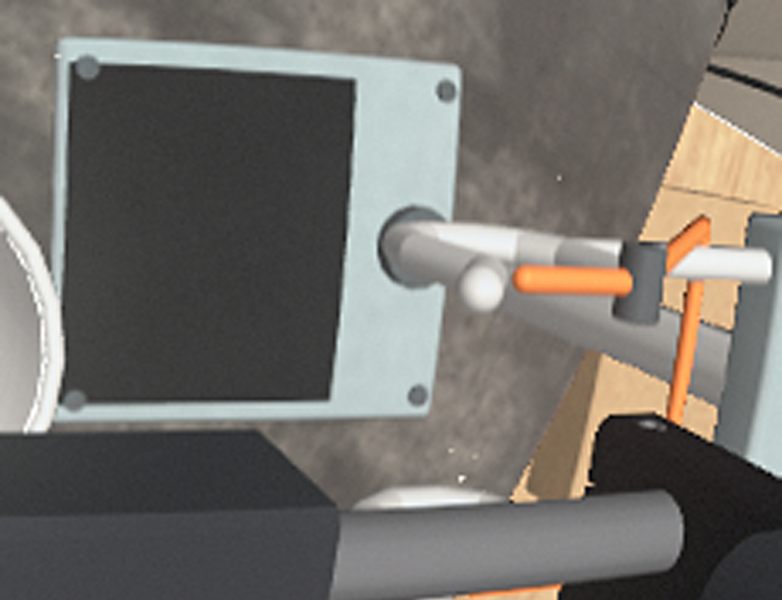

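View pics/sc10y.png

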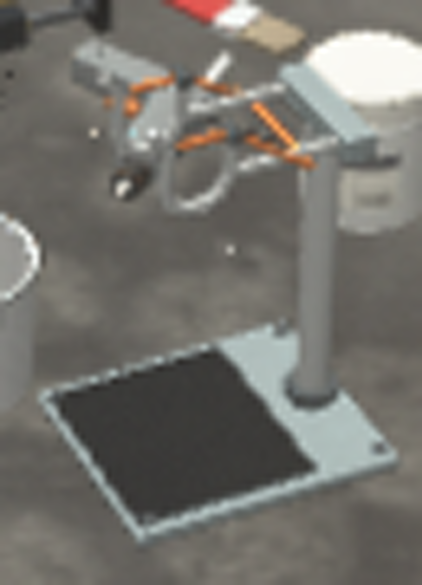

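Run:
```python
from h import *
d=pickle.load(open("c0.pkl","rb")); c=d["top"]; w=pickle.load(open("wr10.pkl","rb")); sc=pickle.load(open("sc10.pkl","rb"))
B=up([(115,150),(425,185),(378,538),(68,498)],6.5,225,115)
Tp=up([(130,348),(282,370)],6.5,225,115)
obs=[(c,proj,np.r_[B,Tp],[0,1,2,3,4,5],1),
 (w,projw,up([(462,65),(429,415),(62,40),(483,288),(519,280)],3.4,330,110),[0,1,3,4,6],1),
 (sc,proj,up([(397,458),(138,535),(42,397)],6.5,280,160),[1,2,3],1)]
def res(p):
    R=rz(p[2]); T=np.array([p[0],p[1],0]); b=p[3]
    W=np.array([[b+.0925,.08,.012],[b+.0925,-.08,.012],[b-.0925,-.08,.012],[b-.0925,.08,.012],[-.0225,.033,.270],[-.0225,-.033,.270],[-.007,.033,.258]])@R.T+T
    return np.concatenate([(g*(P(cc,W[ix])-k)).ravel() for cc,P,k,ix,g in obs])
s=least_squares(res,[.568,.057,-.117,.037],loss="soft_l1"); print("stand",s.x,s.fun.round(1))
p0=s.x
for o in obs: 
    all_=obs; obs=[o] if o[0] is not sc else obs
    if len(obs)==1:
        s=least_squares(res,p0); print(s.x,s.fun.round(1))
    obs=all_
from bench import read_state
x=read_state()["ee_pos"]; q=rz(p0[2]).T@(x-[p0[0],p0[1],0]); print("tcp in stand",q)
```

```text
stand [ 0.56695135  0.05598066 -0.11780436  0.03790242] [ 0.4 -0.7  0.6 -0.2  0.7  0.5 -0.   0.5  0.5  0.2  0.8 -0.2  1.  -0.4
  0.8  1.  -1.4 -1.4  0.6  0.4 -0.8 -0.6  0.5 -0.6 -0.3  0.2 -1.5 -1.4]
[ 0.56688483  0.057518   -0.11728004  0.03811005] [-0.1 -0.7  0.1 -0.2  0.3  0.4 -0.5  0.5 -0.1  0.2  0.2 -0.2]
[ 0.56701464  0.05580416 -0.1173393   0.03794656] [ 1.  -0.3  0.9  1.  -1.3 -1.3  0.7  0.7 -0.7 -0.4]
tcp in stand [-0.13859771  0.00039795  0.28829803]
```

arm_command([
  [[0, 0, 0, 0.008, 0, 0, 0], [0, 0, 0, 0.015, 0, 0, 0], [0, 0, 0, 0.018, 0, 0, 0], [0, 0, 0, 0.018, 0, 0, 0], [0, 0, 0, 0.018, 0, 0, 0], [0, 0, 0, 0.014, 0, 0, 0], [0, 0, 0, 0.0075, 0, 0, 0], [0, 0, 0, 0, 0, 0, 0]],
])

```text
time: 13.95
ee_pos: [0.5274, 0.0614, 0.288]
eef_rot: [0.998, -0.058, -0.0, -0.0]
ft_force: [-0.9, -0.1, -6.0]
width: 0.0073
```

Run:
```python
from h import *
s,R=st()
c=snap("wrist","wr11");snap("scene","sc11")
f=cv2.imread("pics/sc11.png")
cv2.imwrite("pics/sc11z.png",cv2.resize(f[150:250,265:345],None,fx=6,fy=6,interpolation=cv2.INTER_CUBIC))
f=cv2.imread("pics/wr11.png")
cv2.imwrite("pics/wr11z.png",cv2.resize(f[110:330,200:500],None,fx=2.6,fy=2.6,interpolation=cv2.INTER_CUBIC))
```

```text
t 13.95 p [0.5274 0.0614 0.288 ] R [[0.9933, -0.1158, -0.0005], [-0.1158, -0.9933, 0.0006], [-0.0006, -0.0006, -1.0]] F [-0.9 -0.1 -6. ] M [ 0.02 -0.13  0.05] w 0.0073
```

View pics/sc11z.png

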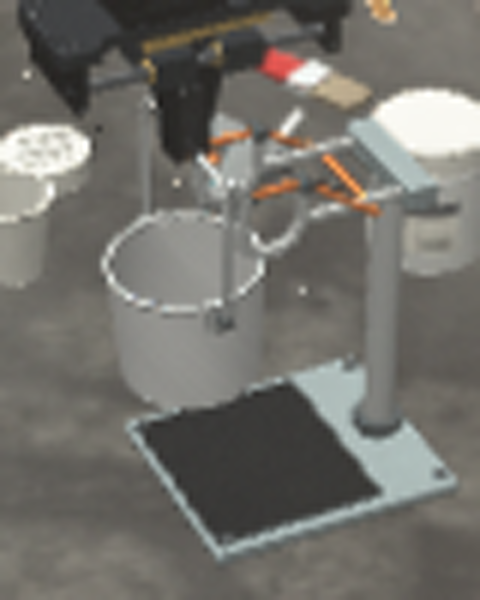

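View pics/wr11z.png

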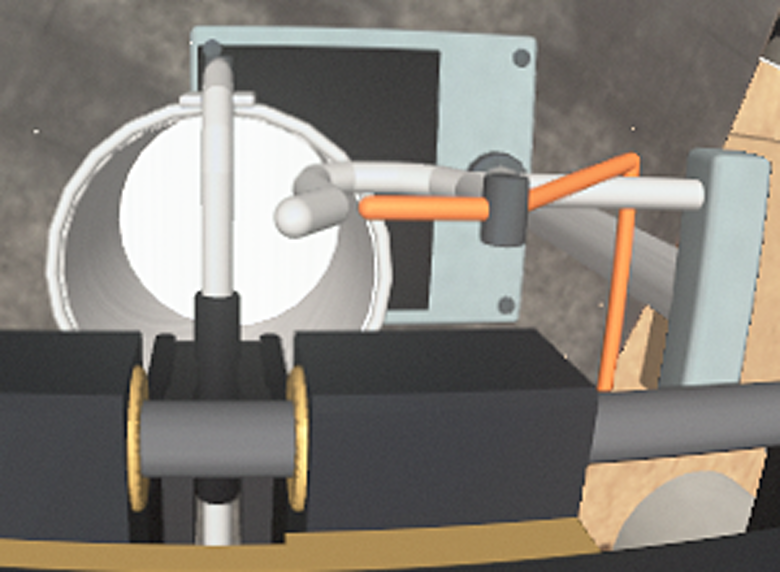

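Run:
```python
from h import *
w=pickle.load(open("wr11.pkl","rb"));w0=pickle.load(open("wr10.pkl","rb"))
a=up([(293,216),(362,208),(537,38),(519,322),(190,27)],2.6,200,110)
b=up([(483,288),(517,280),(462,65),(429,415),(62,40)],3.4,330,110)
for i in range(5):
    X,e=tri([ray(w0,b[i],1),ray(w,a[i],1)]); print(X.round(4),np.round(e,4), "stand-frame",(rz(-.1178).T@(0*X)+rz(.1178)@(X-[.567,.056,0])).round(4))
from bench import read_state
x=read_state()["ee_pos"]; print("tcp in stand",rz(.1178)@(x-[.567,.056,0]))
```

```text
[0.5465 0.0926 0.2724] [0.0002 0.0002] stand-frame [-0.0247  0.034   0.2724]
[0.563  0.0899 0.2596] [0.0003 0.0003] stand-frame [-0.008   0.0332  0.2596]
[0.7048 0.1196 0.0107] [0.0001 0.0001] stand-frame [0.1293 0.0794 0.0107]
[ 0.6885 -0.0389  0.0065] [0.0003 0.0003] stand-frame [ 0.1319 -0.08    0.0065]
[0.5228 0.1403 0.0175] [0.0005 0.0005] stand-frame [-0.0538  0.0785  0.0175]
tcp in stand [-0.04057143  0.00092785  0.2883078 ]
```

arm_command([
  [[0, 0, 0, 0.006, 0.0008, 0, 0], [0, 0, 0, 0.01, 0, 0, 0], [0, 0, 0, 0.01, 0, 0, 0], [0, 0, 0, 0.0086, 0, 0, 0], [0, 0, 0, 0, 0, 0, 0]],
])

```text
time: 14.68
ee_pos: [0.562, 0.0566, 0.288]
eef_rot: [0.998, -0.058, -0.0, -0.0]
ft_force: [0.1, 0.3, -6.1]
width: 0.0075
```

Run:
```python
from h import *
s,R=st()
c=snap("wrist","wr12");snap("scene","sc12")
print("tcp in stand",rz(.1178)@(s["ee_pos"]-[.567,.056,0]))
f=cv2.imread("pics/sc12.png")
cv2.imwrite("pics/sc12z.png",cv2.resize(f[150:250,265:345],None,fx=6,fy=6,interpolation=cv2.INTER_CUBIC))
f=cv2.imread("pics/wr12.png")
cv2.imwrite("pics/wr12z.png",cv2.resize(f[110:330,200:500],None,fx=2.6,fy=2.6,interpolation=cv2.INTER_CUBIC))
```

```text
t 14.675 p [0.562  0.0566 0.288 ] R [[0.9933, -0.1159, -0.0004], [-0.1159, -0.9933, 0.0006], [-0.0005, -0.0006, -1.0]] F [ 0.1  0.3 -6.1] M [-0.04 -0.09 -0.02] w 0.0075
tcp in stand [-5.08077048e-03  8.89442655e-06  2.87997305e-01]
```

View pics/sc12z.png

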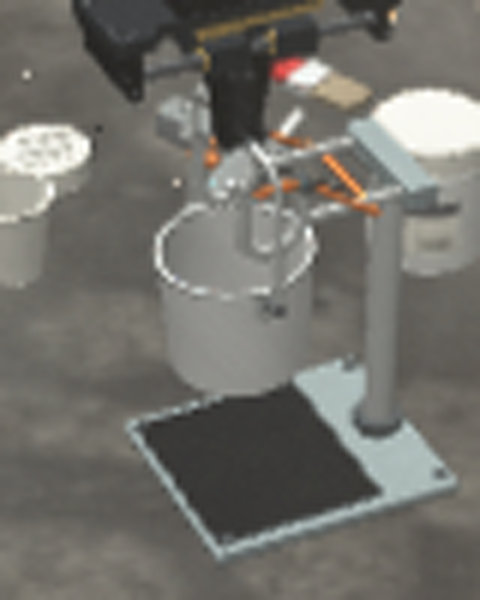

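View pics/wr12z.png

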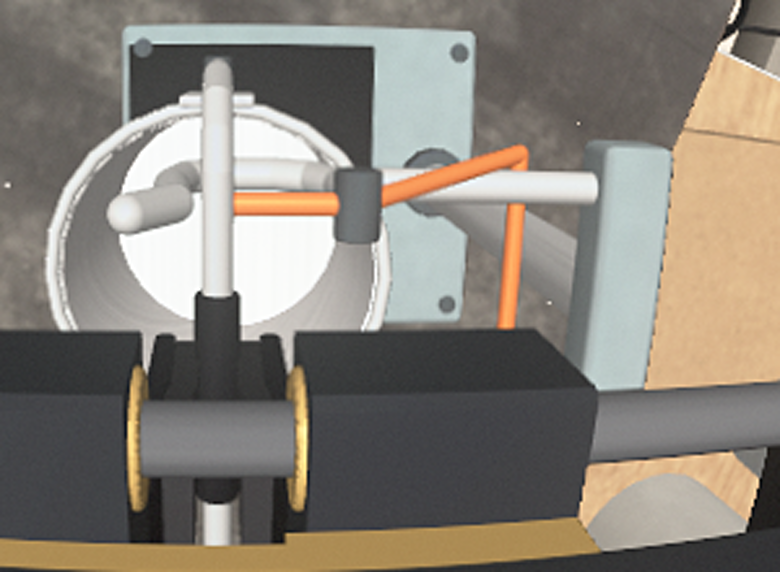

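arm_command([
  [[0, 0, 0, -0.001, 0, 0.006, 0], [0, 0, 0, 0, 0, 0.008, 0], [0, 0, 0, 0, 0, 0.008, 0], [0, 0, 0, 0, 0, 0.004, 0]],
], newtons=60)

```text
time: 15.28
ee_pos: [0.5601, 0.0567, 0.2616]
eef_rot: [0.998, -0.058, -0.0, 0.0]
ft_force: [-3.5, -1.3, -1.6]
width: 0.0069
```

Run:
```python
from h import *
s,R=st()
c=snap("wrist","wr13");snap("scene","sc13")
print("tcp in stand",rz(.1178)@(s["ee_pos"]-[.567,.056,0]))
f=cv2.imread("pics/sc13.png")
cv2.imwrite("pics/sc13z.png",cv2.resize(f[150:250,265:345],None,fx=6,fy=6,interpolation=cv2.INTER_CUBIC))
f=cv2.imread("pics/wr13.png")
cv2.imwrite("pics/wr13z.png",cv2.resize(f[110:330,200:500],None,fx=2.6,fy=2.6,interpolation=cv2.INTER_CUBIC))
```

```text
t 15.275 p [0.5601 0.0567 0.2616] R [[0.9933, -0.1158, -0.0008], [-0.1158, -0.9933, -0.0003], [-0.0008, 0.0004, -1.0]] F [-3.5 -1.3 -1.6] M [-0.13  0.52 -0.  ] w 0.0069
tcp in stand [-6.95768552e-03 -1.53670793e-04  2.61645927e-01]
```

View pics/sc13z.png

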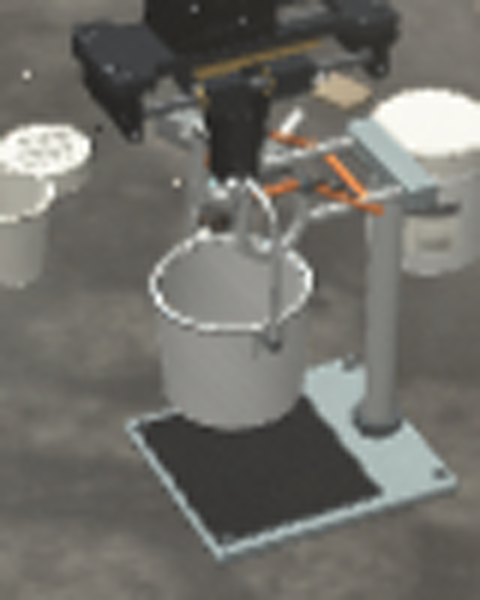

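View pics/wr13z.png

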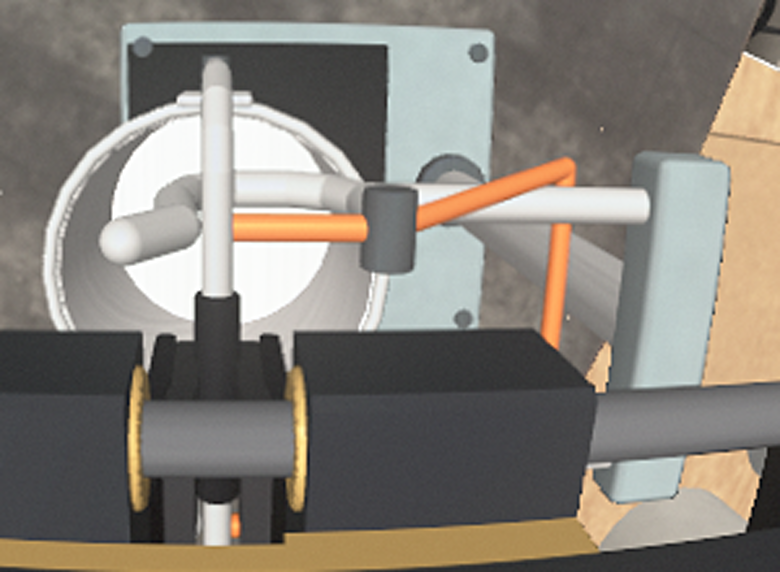

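arm_command([
  [[0, 0, 0, 0, 0, 0.002, 0], [0, 0, 0, 0, 0, 0, 0]],
])

```text
time: 15.62
ee_pos: [0.5604, 0.0568, 0.2606]
eef_rot: [0.998, -0.058, 0.0, 0.0]
ft_force: [-3.4, -1.1, -1.4]
width: 0.0071
```

Run:
```python
from h import *
s,R=st()
print("tcp in stand",rz(.1178)@(s["ee_pos"]-[.567,.056,0]))
```

```text
t 15.625 p [0.5604 0.0568 0.2606] R [[0.9933, -0.1157, 0.0002], [-0.1157, -0.9933, -0.0002], [0.0002, 0.0002, -1.0]] F [-3.4 -1.1 -1.4] M [-0.2   0.6   0.06] w 0.0071
tcp in stand [-6.65753548e-03  2.98277818e-05  2.60558783e-01]
```

arm_command([
  [[0, 0, 0, 0, 0, -0.005, 0], [0, 0, 0, 0.0025, 0, 0, 0], [0, 0, 0, 0, 0, 0.005, 0], [0, 0, 0, 0, 0, 0.002, 0], [0, 0, 0, 0, 0, 0, 0]],
])

```text
time: 16.25
ee_pos: [0.5634, 0.0566, 0.2587]
eef_rot: [0.998, -0.058, 0.001, -0.0]
ft_force: [2.8, -0.3, -0.4]
width: 0.0072
```

Run:
```python
from h import *
s,R=st()
c=snap("wrist","wr14")
print("tcp in stand",rz(.1178)@(s["ee_pos"]-[.567,.056,0]))
f=cv2.imread("pics/wr14.png")
cv2.imwrite("pics/wr14z.png",cv2.resize(f[110:330,200:500],None,fx=2.6,fy=2.6,interpolation=cv2.INTER_CUBIC))
```

```text
t 16.25 p [0.5634 0.0566 0.2587] R [[0.9933, -0.1158, 0.0014], [-0.1158, -0.9933, 0.0001], [0.0013, -0.0003, -1.0]] F [ 2.8 -0.3 -0.4] M [-0.03 -0.67 -0.02] w 0.0072
tcp in stand [-3.67167050e-03  1.45407792e-04  2.58668049e-01]
```

View pics/wr14z.png

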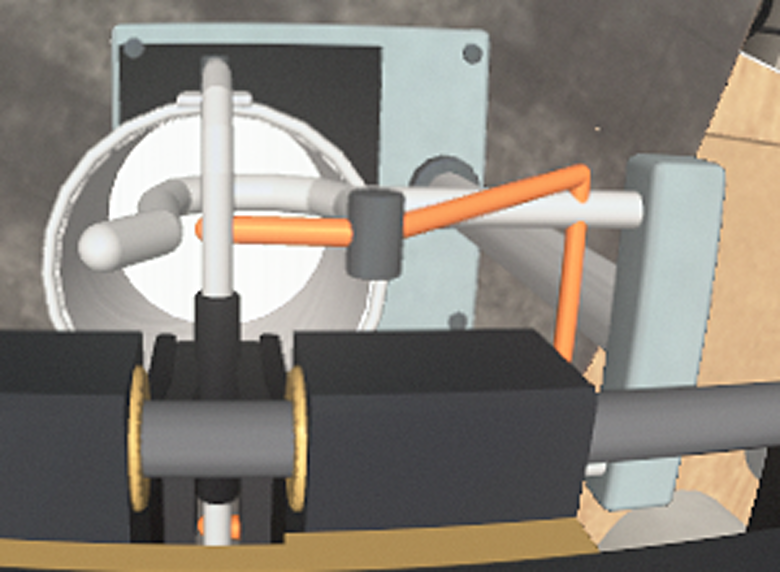

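arm_command([
  [[0, 0, 0, -0.001, 0, 0.004, 0], [0, 0, 0, 0, 0, 0.005, 0], [0, 0, 0, 0, 0, 0.005, 0]],
])

```text
time: 16.68
ee_pos: [0.5615, 0.0568, 0.2441]
eef_rot: [0.998, -0.058, -0.0, 0.0]
ft_force: [-1.9, 0.1, 3.6]
width: 0.007
```

Run:
```python
from h import *
s,R=st()
c=snap("wrist","wr15")
print("tcp in stand",rz(.1178)@(s["ee_pos"]-[.567,.056,0]))
f=cv2.imread("pics/wr15.png")
cv2.imwrite("pics/wr15z.png",cv2.resize(f[110:330,200:500],None,fx=2.6,fy=2.6,interpolation=cv2.INTER_CUBIC))
```

```text
t 16.675 p [0.5615 0.0568 0.2441] R [[0.9933, -0.1155, -0.0007], [-0.1155, -0.9933, -0.0001], [-0.0007, 0.0002, -1.0]] F [-1.9  0.1  3.6] M [ 0.04  0.48 -0.02] w 0.007
tcp in stand [-5.56439924e-03  1.37243411e-04  2.44063664e-01]
```

View pics/wr15z.png

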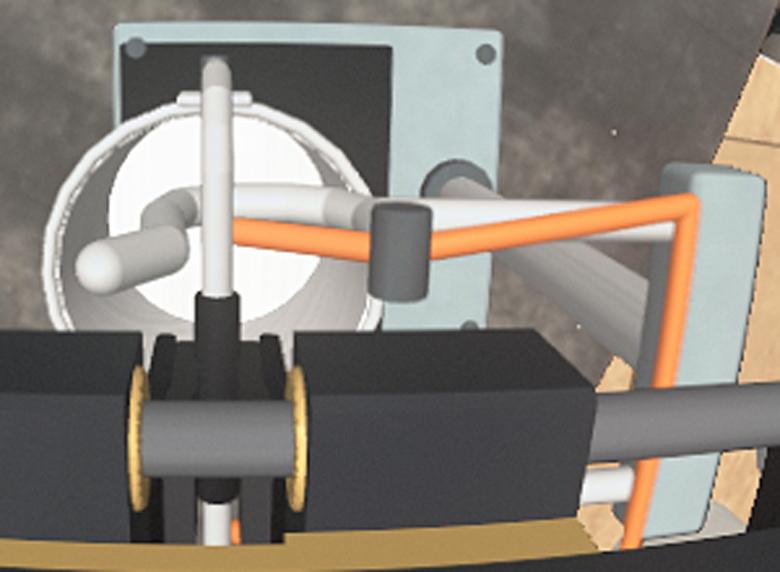

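Run:
```python
from h import *
g=lambda t: pickle.load(open(t+".pkl","rb"))
F=lambda X:(rz(.1178)@(X-[.567,.056,0])).round(4)
# rest: corner of yoke (left rear) in wr11 and wr12
a=up([(632,158)],2.6,200,110)[0]; b=up([(523,151)],2.6,200,110)[0]; c10=up([(705,220)],3.4,330,110)[0]
X,e=tri([ray(g("wr11"),a,1),ray(g("wr12"),b,1),ray(g("wr10"),c10,1)]); print(F(X),np.round(e,4))
# hinge
a=up([(505,210)],2.6,200,110)[0]; b=up([(358,206)],2.6,200,110)[0]
X,e=tri([ray(g("wr11"),a,1),ray(g("wr12"),b,1)]); print("hinge",F(X),np.round(e,4))
# now corner, constrained: circle about hinge (24, 38 up)
o,v=ray(g("wr15"),up([(690,203)],2.6,200,110)[0],1)
for t in np.linspace(.1,.3,0): pass
c=g("wr15")
for L in (.05,.052,.054):
  for th in (.1,.2,.3,.4,.5,.6):
    y=.040
    P=np.array([.024+L*np.cos(th),y,.258+L*np.sin(th)]); W=rz(-.1178)@P+[.567,.056,0]
    print(L,th,((projw(c,W)[0]-[200,110]+.5)*2.6).round(0),P.round(3))
```

```text
[0.0764 0.0429 0.2266] [0.0005 0.0004 0.0003]
hinge [0.026  0.0334 0.2593] [0.0001 0.0001]
0.05 0.1 [658. 225.] [0.074 0.04  0.263]
0.05 0.2 [667. 230.] [0.073 0.04  0.268]
0.05 0.3 [675. 237.] [0.072 0.04  0.273]
0.05 0.4 [680. 243.] [0.07  0.04  0.277]
0.05 0.5 [682. 249.] [0.068 0.04  0.282]
0.05 0.6 [682. 256.] [0.065 0.04  0.286]
0.052 0.1 [667. 225.] [0.076 0.04  0.263]
0.052 0.2 [677. 231.] [0.075 0.04  0.268]
0.052 0.3 [685. 237.] [0.074 0.04  0.273]
0.052 0.4 [691. 244.] [0.072 0.04  0.278]
0.052 0.5 [694. 251.] [0.07  0.04  0.283]
0.052 0.6 [694. 258.] [0.067 0.04  0.287]
0.054 0.1 [677. 225.] [0.078 0.04  0.263]
0.054 0.2 [688. 232.] [0.077 0.04  0.269]
0.054 0.3 [696. 238.] [0.076 0.04  0.274]
0.054 0.4 [702. 245.] [0.074 0.04  0.279]
0.054 0.5 [706. 252.] [0.071 0.04  0.284]
0.054 0.6 [706. 259.] [0.069 0.04  0.288]
```

arm_command([
  [[0, 0, 0, 0, 0, 0.004, 0], [0, 0, 0, 0, 0, 0.004, 0]],
])

```text
time: 16.98
ee_pos: [0.5612, 0.0564, 0.235]
eef_rot: [0.998, -0.058, -0.001, 0.0]
ft_force: [-0.1, 0.2, -7.4]
width: 0.0071
```

Run:
```python
from h import *
s,R=st()
c=snap("wrist","wr16")
print("tcp in stand",rz(.1178)@(s["ee_pos"]-[.567,.056,0]))
f=cv2.imread("pics/wr16.png")
cv2.imwrite("pics/wr16z.png",cv2.resize(f[110:330,200:500],None,fx=2.6,fy=2.6,interpolation=cv2.INTER_CUBIC))
```

```text
t 16.975 p [0.5612 0.0564 0.235 ] R [[0.9933, -0.1156, -0.0021], [-0.1157, -0.9933, -0.0003], [-0.0021, 0.0005, -1.0]] F [-0.1  0.2 -7.4] M [-0.03 -0.08  0.07] w 0.0071
tcp in stand [-0.00582181 -0.00027775  0.23495638]
```

View pics/wr16z.png

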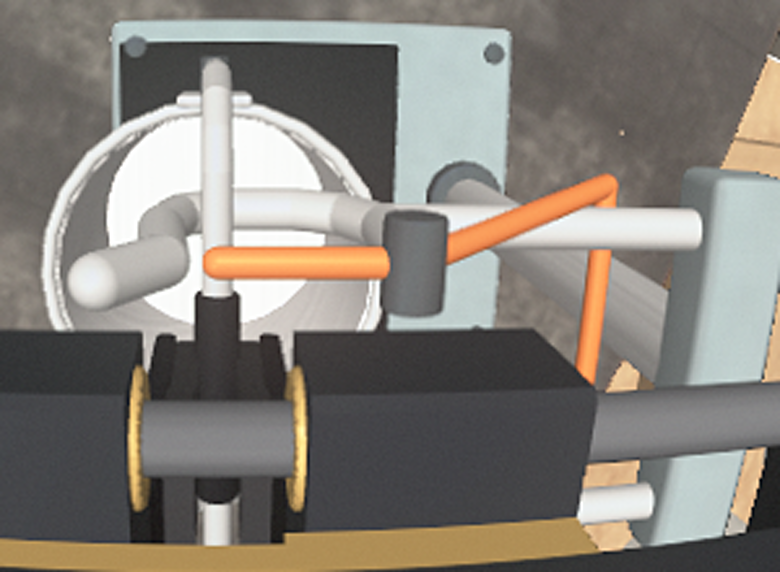

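arm_command([
  [[0, 0, 0, 0.002, 0, 0.004, 0], [0, 0, 0, 0.002, 0, 0.004, 0], [0, 0, 0, 0.0018, 0, 0.004, 0], [0, 0, 0, 0, 0, 0, 0]],
])

```text
time: 17.52
ee_pos: [0.5676, 0.0559, 0.2239]
eef_rot: [0.998, -0.058, -0.0, -0.0]
ft_force: [-0.3, -0.3, -6.0]
width: 0.0072
```

Run:
```python
from h import *
s,R=st()
c=snap("wrist","wr17");snap("scene","sc17")
print("tcp in stand",rz(.1178)@(s["ee_pos"]-[.567,.056,0]))
f=cv2.imread("pics/wr17.png")
cv2.imwrite("pics/wr17z.png",cv2.resize(f[110:330,200:500],None,fx=2.6,fy=2.6,interpolation=cv2.INTER_CUBIC))
f=cv2.imread("pics/sc17.png")
cv2.imwrite("pics/sc17z.png",cv2.resize(f[150:250,265:345],None,fx=6,fy=6,interpolation=cv2.INTER_CUBIC))
```

```text
t 17.525 p [0.5676 0.0559 0.2239] R [[0.9933, -0.1158, -0.0006], [-0.1158, -0.9933, 0.0001], [-0.0006, 0.0, -1.0]] F [-0.3 -0.3 -6. ] M [-0.02 -0.08  0.06] w 0.0072
tcp in stand [ 6.10800012e-04 -3.37893938e-05  2.23893717e-01]
```

View pics/wr17z.png

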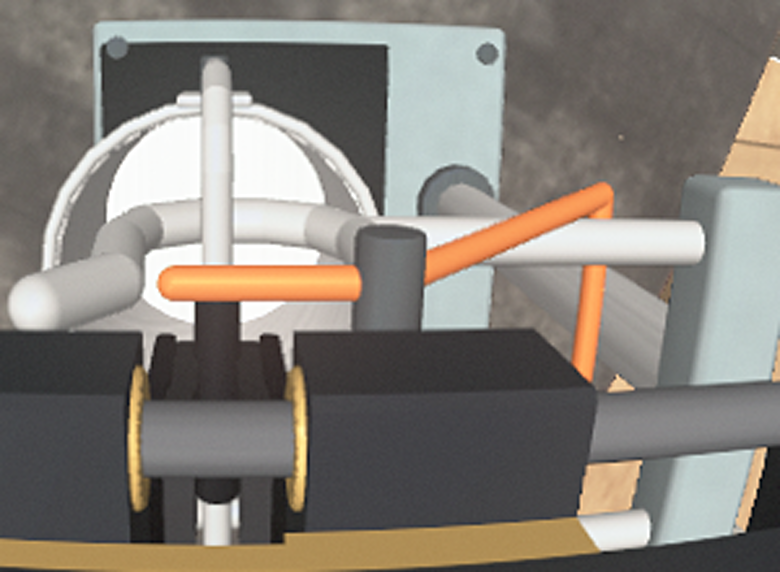

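View pics/sc17z.png

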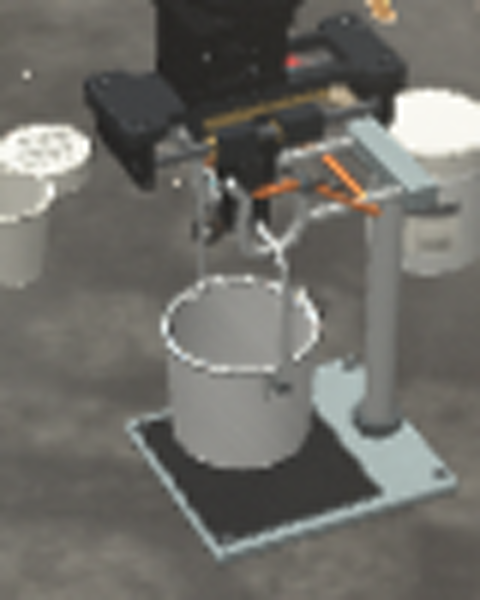

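arm_command([
  [[0, 0, 0, -0.0005, 0, 0.002, 0], [0, 0, 0, 0, 0, 0.0015, 0], [0, 0, 0, 0, 0, 0, 0]],
])

```text
time: 18.0
ee_pos: [0.5671, 0.056, 0.2207]
eef_rot: [0.998, -0.058, -0.0, 0.0]
ft_force: [0.4, -0.1, -6.1]
width: 0.0071
```

Run:
```python
from h import *
s,R=st()
print("tcp in stand",rz(.1178)@(s["ee_pos"]-[.567,.056,0]))
```

```text
t 18.0 p [0.5671 0.056  0.2207] R [[0.9933, -0.1158, -0.0002], [-0.1158, -0.9933, -0.0002], [-0.0002, 0.0002, -1.0]] F [ 0.4 -0.1 -6.1] M [-0.01 -0.04 -0.01] w 0.0071
tcp in stand [ 5.53231322e-05 -2.28353678e-05  2.20704171e-01]
```

arm_command([
  [[0, 0, 0, 0, 0, 0.001, 0], [0, 0, 0, 0, 0, 0.001, 0], [0, 0, 0, 0, 0, 0, 0]],
])

```text
time: 18.38
ee_pos: [0.5672, 0.056, 0.219]
eef_rot: [0.998, -0.058, 0.0, 0.0]
ft_force: [0.0, -0.3, -4.7]
width: 0.0071
```

Run:
```python
from h import *
s,R=st()
print("tcp in stand",rz(.1178)@(s["ee_pos"]-[.567,.056,0]))
```

```text
t 18.375 p [0.5672 0.056  0.219 ] R [[0.9933, -0.1157, 0.0003], [-0.1157, -0.9933, -0.0001], [0.0003, 0.0001, -1.0]] F [ 0.  -0.3 -4.7] M [0.01 0.03 0.01] w 0.0071
tcp in stand [2.13867324e-04 7.55136562e-05 2.18989199e-01]
```

Contact is just starting. I'll lower another 0.7 mm so the hooks take the weight, then open gently.

arm_command([
  [[0, 0, 0, 0, 0, 0.0007, 0], [0, 0, 0, 0, 0, 0, 0], [0, 0, 0, 0, 0, 0, 10], [0, 0, 0, 0, 0, 0, 14], [0, 0, 0, 0, 0, 0, 22], [0, 0, 0, 0, 0, 0, 28], [0, 0, 0, 0, 0, 0, 28]],
])

```text
time: 19.25
ee_pos: [0.5672, 0.0561, 0.2181]
eef_rot: [0.998, -0.058, 0.0, -0.0]
ft_force: [0.3, 0.0, 0.2]
width: 0.0238
```

Run:
```python
from h import *
s,R=st()
c=snap("wrist","wr18");snap("scene","sc18")
f=cv2.imread("pics/wr18.png")
cv2.imwrite("pics/wr18z.png",cv2.resize(f[110:330,200:500],None,fx=2.6,fy=2.6,interpolation=cv2.INTER_CUBIC))
f=cv2.imread("pics/sc18.png")
cv2.imwrite("pics/sc18z.png",cv2.resize(f[150:250,265:345],None,fx=6,fy=6,interpolation=cv2.INTER_CUBIC))
```

```text
t 19.25 p [0.5672 0.0561 0.2181] R [[0.9933, -0.1157, 0.0001], [-0.1157, -0.9933, 0.0], [0.0001, -0.0, -1.0]] F [0.3 0.  0.2] M [-0.   -0.12 -0.02] w 0.0238
```

View pics/wr18z.png

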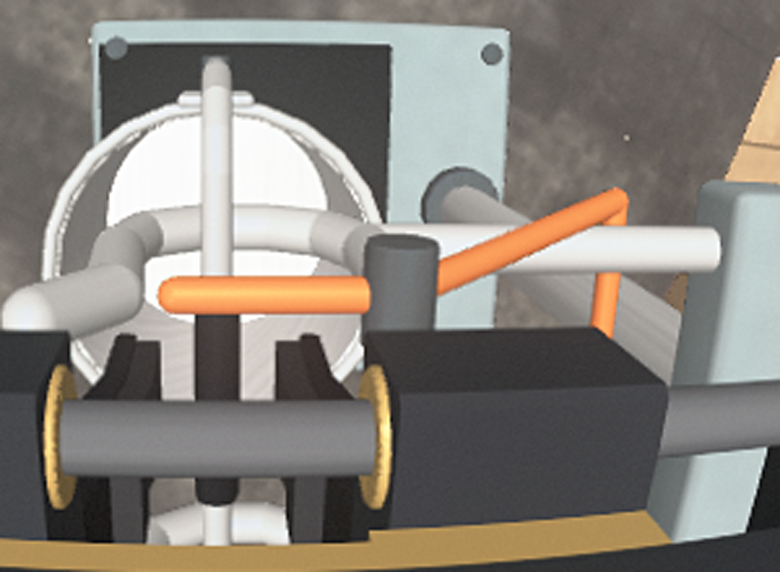

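View pics/sc18z.png

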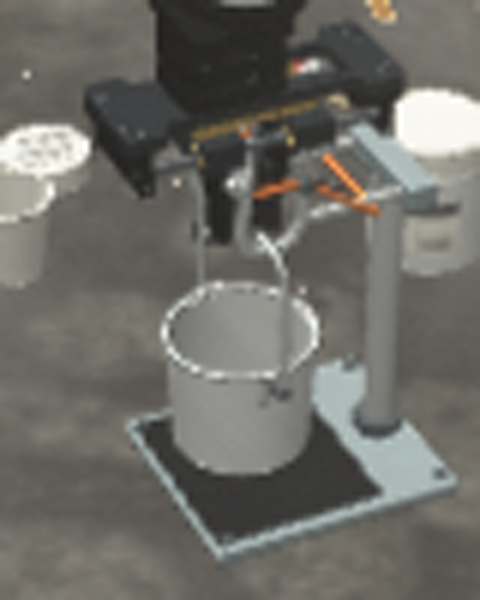

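arm_command([
  [[0, 0, 0, 0, 0, -0.005, 28], [0, 0, 0, 0, 0, -0.01, 28], [0, 0, 0, 0, 0, -0.012, 28], [0, 0, 0, 0, 0, -0.015, 28], [0, 0, 0, 0, 0, -0.02, 28], [0, 0, 0, 0, 0, -0.03, 28], [0, 0, 0, 0, 0, -0.03, 28], [0, 0, 0, 0, 0, -0.02, 28], [0, 0, 0, 0, 0, 0, 28], [0, 0, 0, 0, 0, 0, 28], [0, 0, 0, 0, 0, 0, 28], [0, 0, 0, 0, 0, 0, 28]],
])

```text
time: 20.85
ee_pos: [0.567, 0.0559, 0.3596]
eef_rot: [0.998, -0.058, -0.0, 0.0]
ft_force: [-0.4, 0.0, -0.7]
width: 0.0246
```

Run:
```python
from h import *
s,R=st()
c=snap("wrist","wr19");snap("scene","sc19");snap("top","top19")
f=cv2.imread("pics/sc19.png")
cv2.imwrite("pics/sc19z.png",cv2.resize(f[150:250,265:345],None,fx=6,fy=6,interpolation=cv2.INTER_CUBIC))
```

```text
t 20.85 p [0.567  0.0559 0.3596] R [[0.9933, -0.1157, -0.0009], [-0.1157, -0.9933, -0.0001], [-0.0009, 0.0002, -1.0]] F [-0.4  0.  -0.7] M [-0.04 -0.09  0.02] w 0.0246
```

View pics/wr19.png

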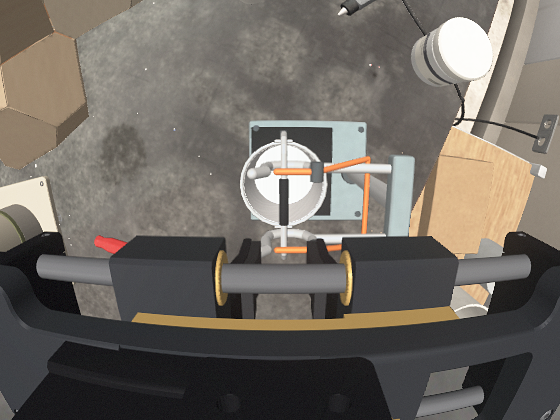

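View pics/sc19z.png

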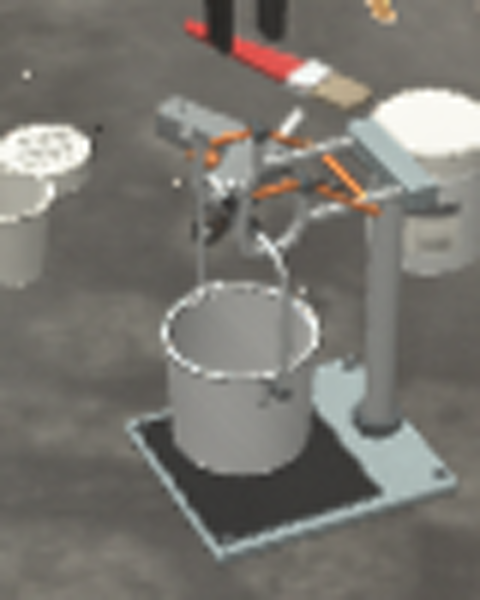

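View pics/top19.png

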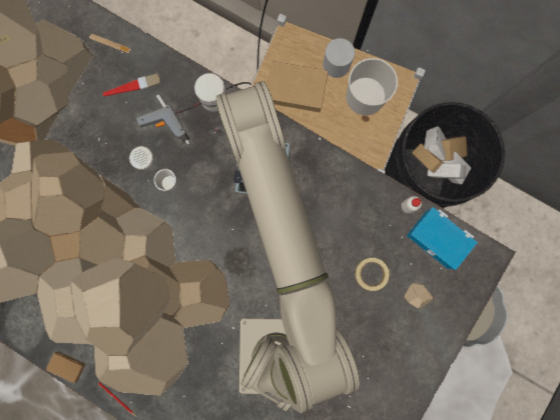

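The wrist view shows both orange rods, at (290,171) and (290,249), shut above the bail. The kettle hangs level and centred. The top view shows the bystanders where they started. I'll check stillness across two frames, then hand in.

Run:
```python
from h import *
from bench import close_job
c=snap("wrist","wr20"); a=cv2.imread("pics/wr19.png").astype(int)[110:260,230:420]; b=cv2.imread("pics/wr20.png").astype(int)[110:260,230:420]
print("diff",abs(a-b).mean(),abs(a-b).max())
x=cv2.imread("pics/top0.png").astype(int); y=cv2.imread("pics/top19.png").astype(int)
for n,(u,v) in dict(tape=(372,274),bottle=(411,205),cup=(165,180),filt=(141,158)).items():
    print(n,abs(x[v-20:v+20,u-20:u+20]-y[v-20:v+20,u-20:u+20]).mean())
print(close_job())
```

```text
diff 2.9786783625730995 157
tape 6.515208333333334
bottle 5.841458333333334
cup 6.517708333333333
filt 6.48875
the job is handed in; nothing more can be done
None
```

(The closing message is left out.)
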